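Fit the feeding-tray partition, then turn the dish with its loose ball and hold it out

TASK

Fit the partition into the orange feeding tray: lower its holes over the tray's two pins until it sits flush on the tray floor, and let go of it. Then lift the dish by its bridge handle with the loose wooden ball in it, give it a quarter turn so that its flat lip points to the tray's open side, and finish while still holding it, level and still, above the middle of the tray with its underside about 12 cm over the counter so that I can fill it. Keep the ball in the middle of the dish all the way, and leave the bowl, the ramekin and the spatula alone.

Things in the scene. Friction and masses are not known exactly. Their poses are not given: they have to be found in the camera images.
- tray: Orange silicone tray, fixed. 160 mm along its x, 210 mm along its y; floor 8 mm thick; walls 8 mm thick, 24 mm high overall on three sides; the side towards its +y has no wall (open side). Two upright steel pins, 10 mm in diameter, tapered tips, on its y axis at y = -50 and +50 mm, rise 20 mm above its floor. Origin: centre of the underside; z up. Yaw within 0.3 rad of the world axes.
- tray_seat (a point): Point on the tray floor midway between the two pins, 8 mm above the counter; axes as the tray's.
- tray_open_side (a point): Middle of the tray's open edge, 105 mm from the tray's centre towards its +y, at floor height.
- partition: Loose grey plastic partition, about 180 g: flat strip 46 (x) by 140 (y) by 8 mm with two 13 mm through holes on its y axis at y = -50 and +50 mm (fits either way round) and an upright fin in the middle, 10 mm thick (x), 70 mm long (y), top 55 mm above the underside: grip it there from above. Origin: centre of the underside; z up. Lies left or right of the tray.
- dish: Loose metal dish, about 260 g, 132 mm across, rim 32 mm high, foot 80 mm across. Inside, a flat middle 20 mm across, 10 mm above the underside, then a shallow 15 degree cone: the ball rolls off if tilted or jerked. Bridge handle along its y; flat lip 44 mm wide on the rim towards its +x. Origin: centre of the underside; z up. Stands on the other side of the tray, lip roughly to world +x.
- dish_handle (a point): Middle of the bridge handle bar, over the dish's centre, 97 mm above its underside. The bar lies along the dish's y, 138 mm long, 12 mm thick (x), 14 mm high (underside 90, top 104 mm above the dish's underside; the ball's top is at 52 mm). Grip it from above across its 12 mm.
- dish_lip (a point): Outer tip of the dish's flat lip, 93 mm from the dish's centre towards its +x, 30 mm above its underside.
- ball_center (a point): Centre of the loose wooden ball, 42 mm in diameter, about 60 g, that lies in the middle of the dish and can roll; 31 mm above the dish's underside when centred.
- bowl: Stainless bowl, 124 mm across, 50 mm high, on the counter beyond the tray. Origin: centre of the underside. To be left alone.
- ramekin: Glass ramekin, 80 mm across, 45 mm high, on the counter beyond the tray. Origin: centre of the underside. To be left alone.
- spatula: Short wooden spatula, 240 mm long, lying crosswise on the counter beyond the tray. To be left alone.
- ball: The same loose wooden ball as a body; its axes turn as it rolls, so use its centre point ball_center instead.
Not all that is in view belongs to the job. Of the things that look like the dish, take the one that is farthest to the robot's left at the start.

How it is judged:
By the outcome, as a careful person would: the job done as asked, in the order asked, and still so for the second after the job is handed in, while the arm keeps its last pose, push and grip.
It also fails if it takes over 61 s, if anything falls off the work surface, if the arm or the gripper's body presses on something with over 40 N, if the wrist force passes 120 N, or if a joint passes its speed limit or range.

ROBOT

A 7-joint arm with a two-finger parallel gripper is mounted at the origin on the work surface. World frame = base frame: x ahead of the robot, y to its left, z up, the work surface at z = 0. Lengths are in m, angles in rad, forces in N, time in s.
With the tool pointing down it reaches from about 0.425 to 0.975 m from the base axis. Payload 16.7 kg.
Tool frame: the origin (TCP) lies between the finger pads; the fingertips stand 11 mm ahead of it and the grasp point (between the pads) lies 8 mm behind it; z points along the fingers, y is the line along which they close (so a half turn about z gives the same grasp; the last joint's range is limited). The gripper opens to 85 mm and grips with 20 to 120 N. Pads are 22 mm wide; open, the fingers measure 114 mm over their backs; the gripper's body (76 mm by 85 mm) begins 54 mm behind the grasp point. The pads swing forward as they close: fully open they stand 13 mm farther back than shut.
Start: joints at [1.095, 0.426, 0.074, 1.606, -0.034, 1.111, -0.067], TCP at [0.217, -0.639, 0.242] pointing down, gripper open.
Joint ranges: [-2.85, 2.85], [-0.5, 2.14], [-1.23, 1.37], [0.21, 2.46], [-1.02, 4.16], [0.16, 2.05], [-2.73, 2.73]. Speed limits (rad/s): [1.89, 1.89, 2.39, 2.39, 3.01, 3.01, 3.01].

INTERFACE

Orientations are given as a 3x3 rotation matrix whose columns are the frame's x, y, z axes.
In Python, from plant import read_state, get_image, calibration, bot, silhouettes, place_of gives the robot as it stands.
- The arm moves only by the tool play_rows, never from a script. Its argument "plan" is a list of rows, each an object of numbers: "dx", "dy", "dz": the shift along the tool's x, y, z in cm; "rx", "ry", "rz": the turn, a rotation vector about the tool's x, y, z in degrees; "jaw": the finger opening in cm, from 0 to 8.54. In form: [{"dx": .., "dy": .., "dz": .., "rx": .., "ry": .., "rz": .., "jaw": ..}, ...]. A call has exactly 5 rows; each row is the pose to reach, as a shift and turn from the pose commanded when the call began, along the tool's axes at that moment; what a row does not reach only later rows make up. A row lasts 1/12 s, in which the tool goes at most 41.7 mm and 7.16 degrees, less where a joint would pass 70% of its speed; a pose out of reach is approached as far as the arm can. A call with a gripper value outside its range is refused whole. The fingers move at their own pace and stop on an object; "grip_force" is the grip in N (left out, the last holds). Time passes only in rows, so rows that repeat a pose let the fingers close, or fill a call up. It gives the time, the measured TCP pose, the force, the opening and the grip force at its end, in the units of the state.
- read_state(): the state, without advancing time (a new reading comes with each control period).
- get_image(name): name is "scene" or "top" or "wrist"; returns the picture (400x640x3 uint8, blue, green, red); there is no depth.
- calibration(name): a dict with "camera_matrix" (3x3 intrinsics, pixels), "R" (3x3) and "t" (3): a world point X has camera coordinates R X + t. Camera axes: x right, y down, z forward; pixel columns grow to the right and rows downward; lengths in m; the calibration is good to about 2 mm. A picture is of the moment at which its call begins: read the wrist's pose just before it. calibration takes no time and is no camera call; for the wrist camera it gives the pose at the moment of the call.
- bot.sign_off(): hands the job in; it is judged then, once.
Trained networks look in the newest picture that a camera, given by its name, has taken for a name from the list of things; names that differ only in an ending like _2 or _b are one class to them, and where a whole thing is asked for, a point or a joint stands for the part that bears it (a point fixed in the world has none). Each returns a list of dicts, best first, with "score" (0 to 1); they miss things now and then, are a little off and sometimes report something else, mostly with a low value. They report only what shows in the picture. A call takes as long as a camera call. They do not tell look-alikes from the thing itself.
- silhouettes(query, camera): "pixels" (400x640 bool, what is visible of it) and "bbox" ([left, top, width, height] in pixels, round what is visible of it).
- place_of(query, camera): "point" ([column, row] in pixels: a listed point, or the origin of a listed thing).
The state is a dict: "t": time; "qpos": joint angles; "dq": joint speeds; "tau": joint torques, N m; "eef_pos": TCP position; "ee_rot": TCP orientation; "force": force on the tool from outside, world axes, zero at the start; "torque": the same for the moment, N m; "opening": opening from 0.0 (shut) to 1.0 (fully open); "gripper_force": force on a finger pad.
Only numpy, scipy, OpenCV 4.12 (cv2) and the standard library are available. Lean on these libraries where they do the work, as an engineer would, in place of code of your own. Each camera call takes 0.05 s, during which the arm holds its last target. There are 200 camera calls.

## Working session

There is one attempt and no reset: what is moved stays moved. The work goes in short steps, Python scripts to look and compute and a tool call to move; the robot and the scene stay as the last step left them, time stands still between calls to the robot, and variables do not carry over. Pictures are saved under pics/ and viewed, at most 10 in all, crops included, and the job is handed in when it is done.

Besides the shell and the picture viewer there is one more tool, called as a command line: name --argument value ..., lists and objects as JSON in quotes. play_rows: Moves the arm, as the interface text tells. Its arguments: {"type":"object","properties":{"plan":{"type":"array","items":{"type":"object","properties":{"dx":{"type":"number"},"dy":{"type":"number"},"dz":{"type":"number"},"rx":{"type":"number"},"ry":{"type":"number"},"rz":{"type":"number"},"jaw":{"type":"number"}}}},"grip_force":{"type":"number"}},"required":["plan"]}

```bash
mkdir -p pics; ls
python3 - <<'E'
from plant import *
import cv2,numpy as np
s=read_state();print(s['t'],s['eef_pos'],np.round(s['ee_rot'],3).tolist(),s['opening'])
for c in ['scene','top']:
    im=get_image(c);cv2.imwrite(f'pics/{c}0.png',im)
    for q in ['tray','tray_seat','tray_open_side','partition','dish','dish_handle','dish_lip','ball_center']:
        print(c,q,[(round(d['score'],2),np.round(d['point']).tolist()) for d in place_of(q,c)])
    k=calibration(c);print(np.round(k['camera_matrix'],1).tolist(),np.round(-k['R'].T@k['t'],3),np.round(k['R'],2).tolist())
print(read_state()['t'])
E
```

```text
pics
0.0 [ 0.21653151 -0.63891414  0.24160672] [[0.947, 0.321, -0.0], [0.321, -0.947, 0.001], [-0.0, -0.001, -1.0]] 1.0003613937525226
scene tray [(0.64, [317.0, 210.0])]
scene tray_seat [(0.67, [318.0, 210.0])]
scene tray_open_side [(0.62, [352.0, 230.0])]
scene partition [(0.68, [257.0, 150.0])]
scene dish [(0.96, [404.0, 290.0]), (0.74, [428.0, 219.0]), (0.23, [381.0, 306.0])]
scene dish_handle [(0.96, [436.0, 197.0]), (0.59, [413.0, 266.0])]
scene dish_lip [(0.61, [467.0, 227.0]), (0.6, [382.0, 307.0]), (0.34, [406.0, 287.0])]
scene ball_center [(0.74, [404.0, 284.0])]
[[516.1, 0.0, 314.2], [0.0, 516.1, 194.8], [0.0, 0.0, 1.0]] [1.096 0.681 1.04 ] [[-0.77, 0.63, 0.01], [0.46, 0.57, -0.68], [-0.44, -0.52, -0.73]]
top tray [(0.76, [309.0, 216.0])]
top tray_seat [(0.7, [311.0, 214.0])]
top tray_open_side [(0.57, [275.0, 222.0])]
top partition [(0.63, [415.0, 222.0])]
top dish [(0.91, [236.0, 289.0]), (0.63, [203.0, 214.0])]
top dish_handle [(0.81, [228.0, 289.0]), (0.71, [190.0, 209.0])]
top dish_lip [(0.76, [203.0, 302.0]), (0.6, [201.0, 178.0])]
top ball_center [(0.4, [196.0, 211.0])]
[[437.0, 0.0, 315.7], [0.0, 437.0, 199.5], [0.0, 0.0, 1.0]] [ 0.353 -0.004  1.23 ] [[0.02, -1.0, 0.01], [-0.99, -0.02, -0.16], [0.16, -0.01, -0.99]]
0.9
```

View images.

View pics/scene0.png

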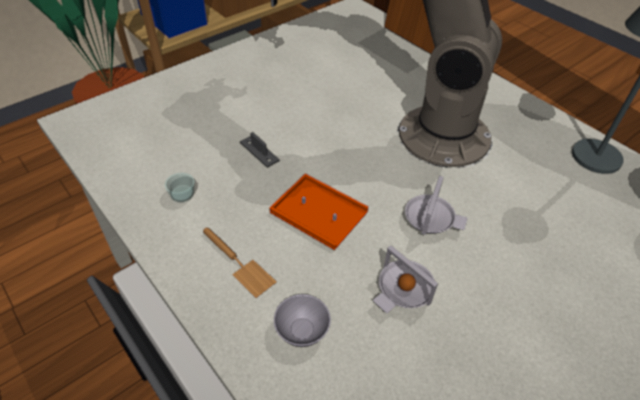

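View pics/top0.png

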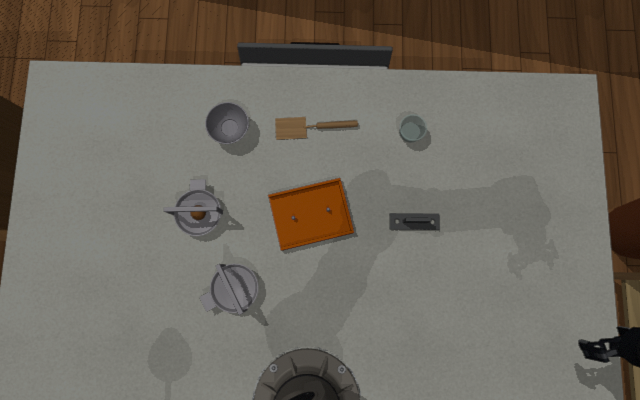

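Dish candidates in the top picture: the dish at (199,212), which holds the ball and whose lip points up in the image (world +x), and the dish at (235,289), which is empty with its lip down-left. The one at (199,212) is farther to the robot's left (+y is image left) and has the ball, so it is the one meant. The tray is at (312,216) with its open side to the left, and the partition is at (414,222).

```bash
cat > h.py <<'E'
from plant import *
import cv2,numpy as np
def ray(c,p,k=None):
    k=k or calibration(c); R=np.array(k['R']);o=-R.T@np.array(k['t'])
    d=R.T@np.linalg.solve(np.array(k['camera_matrix']),[p[0],p[1],1]);return o,d
def onz(c,p,z,k=None):
    o,d=ray(c,p,k);return o+d*(z-o[2])/d[2]
def proj(c,X,k=None):
    k=k or calibration(c);v=np.array(k['camera_matrix'])@(np.array(k['R'])@np.array(X)+k['t']);return v[:2]/v[2]
def rows(target,yaw_turn=0):
    "target TCP in world -> tool shift cm"
    s=read_state();return np.round(100*np.array(s['ee_rot']).T@(np.array(target)-s['eef_pos']),2)
E
python3 - <<'E'
from h import *
im=cv2.imread('pics/top0.png')
crop=cv2.resize(im[160:330,140:440],None,fx=2.6,fy=2.6,interpolation=cv2.INTER_CUBIC);cv2.imwrite('pics/crop0.png',crop)
for q,c,z,ps in [('partition','top',.0,[(415,222)]),('dish','top',0,[(203,214)]),('handle','top',.097,[(190,209)]),('lip','top',.03,[(201,178)]),('seat','top',.008,[(311,214)]),('open','top',.008,[(275,222)]),('pins','top',.028,[(294,218),(330,210)]),
 ('partition','scene',0,[(257,150)]),('handle','scene',.097,[(413,266)]),('lip','scene',.03,[(382,307)]),('seat','scene',.008,[(318,210)]),('ball','scene',.031,[(404,284)]),('finends','top',.055,[(403,221),(433,222)]),('strip','top',.008,[(390,222),(440,222)])]:
    print(q,c,[np.round(onz(c,p,z),3).tolist() for p in ps])
E
```

```text
partition top [[0.489, -0.297, 0.0]]
dish top [[0.499, 0.303, 0.0]]
handle top [[0.5, 0.314, 0.097]]
lip top [[0.596, 0.307, 0.03]]
seat top [[0.505, -0.002, 0.008]]
open top [[0.48, 0.098, 0.008]]
pins top [[0.49, 0.045, 0.028], [0.514, -0.055, 0.028]]
partition scene [[0.493, -0.3, 0.0]]
handle scene [[0.497, 0.317, 0.097]]
lip scene [[0.59, 0.324, 0.03]]
seat scene [[0.506, 0.001, 0.008]]
ball scene [[0.508, 0.313, 0.031]]
finends top [[0.485, -0.252, 0.055], [0.484, -0.333, 0.055]]
strip top [[0.487, -0.225, 0.008], [0.49, -0.366, 0.008]]
```

View pics/crop0.png

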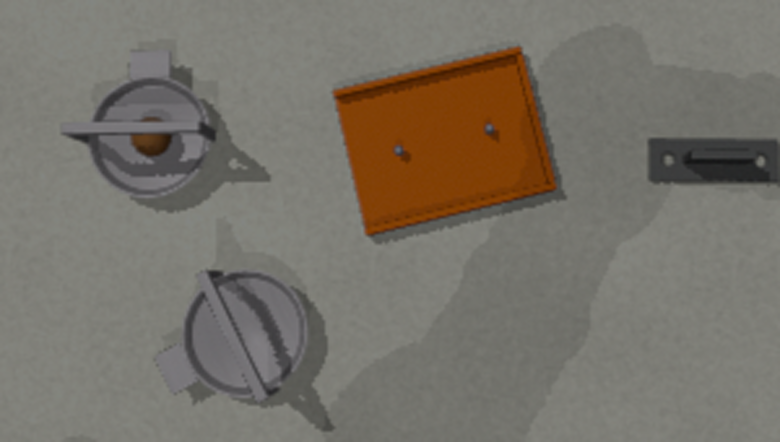

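The crop confirms it: the ball dish is at upper left with its lip up (world +x), and the empty look-alike is below it. The tray's open side is to the left, with pins at crop (398,150) and (489,129).

play_rows --plan '[{"dx":3.6,"dy":-2.2,"rz":-7},{"dx":7.2,"dy":-4.4,"rz":-14},{"dx":10.8,"dy":-6.6,"rz":-21},{"dx":14.4,"dy":-8.8,"rz":-28},{"dx":18,"dy":-11,"rz":-35}]' --grip_force 40

```text
invalid input at $.plan[0]: expected keys dx, dy, dz, rx, ry, rz, jaw
```

Run:
```python
from h import *
s=read_state();print(s['t'],s['eef_pos'],np.round(s['ee_rot'],3).tolist(),rows([.49,-.297,.2]),s['force'],s['qpos'])
k=calibration('wrist');R=np.array(k['R']);print('cam in tool',np.array(s['ee_rot']).T@(-R.T@k['t']-s['eef_pos']),np.round(R@s['ee_rot'],2).tolist(),k['camera_matrix'])
```

```text
0.9 [ 0.21666628 -0.63924918  0.24232304] [[0.947, 0.321, 0.0], [0.321, -0.947, 0.0], [0.0, -0.0, -1.0]] [ 36.87 -23.64   4.24] [0.41303268 0.78658401 0.25415356] [ 1.0944879   0.42607675  0.07391034  1.60598769 -0.03413636  1.11080638
 -0.06711491]
cam in tool [ 0.06378918 -0.00059712 -0.13168262] [[-0.0, 1.0, 0.0], [-0.97, -0.0, -0.26], [-0.26, -0.0, 0.97]] [[296.80135167   0.         324.08604446]
 [  0.         296.80135167 201.38929692]
 [  0.           0.           1.        ]]
```

play_rows --plan '[{"dx":3.6,"dy":-2.2,"dz":0,"rx":0,"ry":0,"rz":-7,"jaw":5},{"dx":7.2,"dy":-4.4,"dz":0,"rx":0,"ry":0,"rz":-14,"jaw":5},{"dx":10.8,"dy":-6.6,"dz":0,"rx":0,"ry":0,"rz":-21,"jaw":5},{"dx":14.4,"dy":-8.8,"dz":0,"rx":0,"ry":0,"rz":-28,"jaw":5},{"dx":18,"dy":-11,"dz":0,"rx":0,"ry":0,"rz":-35,"jaw":5}]' --grip_force 40

```text
t: 1.32
eef_pos: [0.3511, -0.4777, 0.2426]
ee_rot: [[0.587, 0.81, 0.0], [0.81, -0.587, -0.0], [-0.0, 0.0, -1.0]]
force: [2.1, -1.1, -0.5]
opening: 0.587
gripper_force: 0.0
```

Run:
```python
from h import *
s=read_state();print(s['t'],s['eef_pos'],np.round(s['ee_rot'],3).tolist(),rows([.49,-.297,.22]),s['force'],s['qpos'])
```

```text
1.3167 [ 0.3510658  -0.47769274  0.24256124] [[0.587, 0.81, 0.0], [0.81, -0.587, -0.0], [-0.0, 0.0, -1.0]] [22.78  0.64  2.25] [ 2.09014296 -1.0543564  -0.46445675] [ 0.92592525  0.29680836 -0.11950235  1.78849383  0.0401745   1.05814817
  0.1645324 ]
```

play_rows --plan '[{"dx":4,"dy":0.1,"dz":0.3,"rx":0,"ry":0,"rz":-7,"jaw":5},{"dx":8,"dy":0.2,"dz":0.6,"rx":0,"ry":0,"rz":-14,"jaw":5},{"dx":12,"dy":0.3,"dz":1,"rx":0,"ry":0,"rz":-21,"jaw":5},{"dx":16,"dy":0.4,"dz":1.5,"rx":0,"ry":0,"rz":-28,"jaw":5},{"dx":19.5,"dy":0.6,"dz":2,"rx":0,"ry":0,"rz":-35,"jaw":5}]'

```text
t: 1.73
eef_pos: [0.4717, -0.3233, 0.2226]
ee_rot: [[0.015, 1.0, 0.001], [1.0, -0.015, -0.0], [-0.0, 0.001, -1.0]]
force: [0.5, -0.7, -0.8]
opening: 0.586
gripper_force: 0.0
```

Run:
```python
from h import *
s=read_state();print(s['t'],s['eef_pos'],np.round(s['ee_rot'],3).tolist(),s['qpos'],s['dq'])
k=calibration('wrist');im=get_image('wrist');cv2.imwrite('pics/w1.png',im);np.savez('w1.npz',**{a:np.array(b) for a,b in k.items()})
s2=silhouettes('partition','wrist');print([(round(d['score'],2),d['bbox']) for d in s2]);np.save('m.npy',s2[0]['pixels'])
print([(d['score'],d['point']) for d in place_of('partition','wrist')])
```

```text
1.7333 [ 0.4716843  -0.32328474  0.2225715 ] [[0.015, 1.0, 0.001], [1.0, -0.015, -0.0], [-0.0, 0.001, -1.0]] [ 0.74799825  0.29579341 -0.31292548  1.8460962   0.1055982   1.01499414
  0.37664687] [-0.38418482  0.14922823 -0.41234107 -0.02377836  0.19318891 -0.07866128
  0.57990123]
[(0.93, [318.4, 87.2, 42.0, 126.3])]
[(0.94, [338.4, 150.6])]
```

View pics/w1.png

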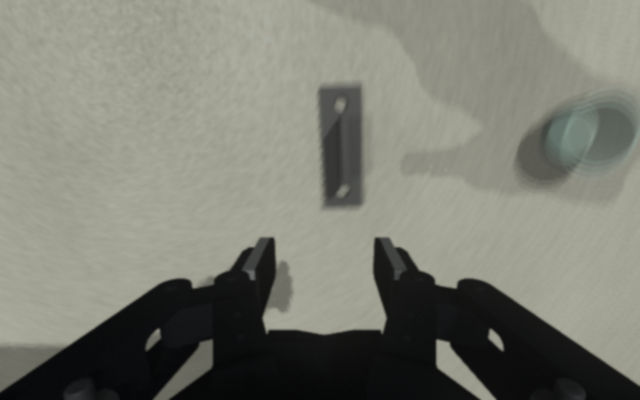

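The partition is centred at about (341,147), with holes at (340,103) and (343,190). The picture is slightly blurred by residual motion, so I compute and move over it.

Run:
```python
from h import *
k=dict(np.load('w1.npz'))
a=onz('w',(340,104),.008,k);b=onz('w',(343,190),.008,k);c=onz('w',(338.4,150.6),0,k)
print(a,b,np.linalg.norm(a-b),(a+b)/2,c,'yaw',np.arctan2(-(a-b)[0],(a-b)[1]))
P=(a+b)/2;print(rows([P[0],P[1],.15]), read_state()['eef_pos'])
```

```text
[ 0.4893398  -0.23891547  0.008     ] [ 0.49272764 -0.33681407  0.008     ] 0.09795719554965455 [ 0.49103372 -0.28786477  0.008     ] [ 0.48776385 -0.29084511  0.        ] yaw 0.034591820346033184
[3.54 1.83 7.22] [ 0.47210359 -0.32299382  0.22211829]
```

play_rows --plan '[{"dx":1,"dy":0.6,"dz":2,"rx":0,"ry":0,"rz":-1,"jaw":5},{"dx":2,"dy":1.2,"dz":4,"rx":0,"ry":0,"rz":-2,"jaw":5},{"dx":3,"dy":1.8,"dz":6,"rx":0,"ry":0,"rz":-2.5,"jaw":5},{"dx":3,"dy":1.8,"dz":7,"rx":0,"ry":0,"rz":-2.5,"jaw":5},{"dx":3,"dy":1.8,"dz":7,"rx":0,"ry":0,"rz":-2.5,"jaw":5}]'

```text
t: 2.3
eef_pos: [0.4877, -0.2962, 0.1504]
ee_rot: [[-0.02, 1.0, -0.003], [1.0, 0.02, 0.001], [0.001, -0.003, -1.0]]
force: [-0.1, -0.3, -0.5]
opening: 0.586
gripper_force: 0.0
```

```bash
cat >> h.py <<'E'
def holes():
    k=calibration('wrist');im=get_image('wrist');d=silhouettes('partition','wrist')[0]
    m=d['pixels'].astype(np.uint8);cs,_=cv2.findContours(m,cv2.RETR_EXTERNAL,cv2.CHAIN_APPROX_NONE)
    hull=cv2.fillConvexPoly(np.zeros_like(m),cv2.convexHull(np.vstack(cs)),1)
    g=cv2.cvtColor(im,cv2.COLOR_BGR2GRAY);e=cv2.erode(hull,np.ones((7,7)))
    w=((g>np.median(g[e>0])+30)&(e>0)).astype(np.uint8)
    n,_,st,ce=cv2.connectedComponentsWithStats(w)
    return k,im,d['bbox'],[(st[i,4],ce[i].round(1).tolist(),onz('w',ce[i],.008,k).round(4).tolist()) for i in range(1,n) if st[i,4]>15]
E
python3 - <<'E'
from h import *
s=read_state();print(s['t'],s['eef_pos'],np.round(s['ee_rot'],3).tolist(),s['dq'].round(3))
k,im,bb,h=holes();print(bb,h);cv2.imwrite('pics/w2.png',im)
print([(onz('w',d['point'],0,k)) for d in place_of('partition','wrist')])
E
```

```text
2.3 [ 0.48766127 -0.29623137  0.1503867 ] [[-0.02, 1.0, -0.003], [1.0, 0.02, 0.001], [0.001, -0.003, -1.0]] [ 0.014 -0.033  0.008 -0.036 -0.01   0.044  0.015]
[301.8, 111.7, 52.2, 146.4] [(np.int32(130), [327.8, 136.1], [0.488, -0.2429, 0.008])]
[array([ 0.492269  , -0.29028802,  0.        ])]
```

View pics/w2.png

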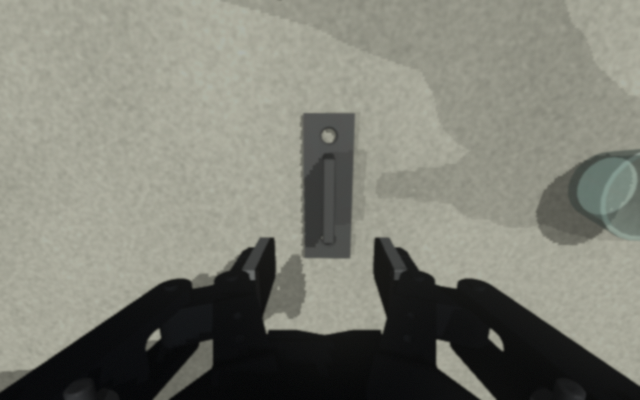

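Strip corners are at (303,113), (354,113), (350,257) and (304,257). The hole is at (328,136) and the fin top runs from about (329,158) to (328,242).

Run:
```python
from h import *
c=[onz('wrist',p,.008) for p in [(303,113),(354,113),(350.5,257.5),(304,257.5)]];print(np.round(c,4))
f=[onz('wrist',p,.055) for p in [(329.3,158.5),(328,243)]];print(np.round(f,4))
m=np.mean(c,0);print(m)
print(rows([.4885,m[1],.055]))
```

```text
[[ 0.4672 -0.2248  0.008 ]
 [ 0.5128 -0.2239  0.008 ]
 [ 0.5156 -0.3649  0.008 ]
 [ 0.4683 -0.3657  0.008 ]]
[[ 0.4907 -0.2593  0.055 ]
 [ 0.4913 -0.3295  0.055 ]]
[ 0.49094309 -0.29482163  0.008     ]
[ 0.27 -0.04  9.83]
```

play_rows --plan '[{"dx":0.1,"dy":0.3,"dz":3,"rx":0,"ry":0,"rz":0,"jaw":5},{"dx":0.15,"dy":0.3,"dz":6,"rx":0,"ry":0,"rz":0,"jaw":4},{"dx":0.15,"dy":0.3,"dz":9,"rx":0,"ry":0,"rz":0,"jaw":4},{"dx":0.15,"dy":0.3,"dz":11,"rx":0,"ry":0,"rz":0,"jaw":4},{"dx":0.15,"dy":0.3,"dz":11.6,"rx":0,"ry":0,"rz":0,"jaw":4}]'

```text
t: 2.87
eef_pos: [0.4908, -0.295, 0.0345]
ee_rot: [[-0.02, 1.0, -0.002], [1.0, 0.02, 0.001], [0.001, -0.002, -1.0]]
force: [-0.6, -0.1, -0.6]
opening: 0.473
gripper_force: 0.0
```

play_rows --plan '[{"dx":0,"dy":0,"dz":0,"rx":0,"ry":0,"rz":0,"jaw":4},{"dx":0,"dy":0,"dz":0,"rx":0,"ry":0,"rz":0,"jaw":0},{"dx":0,"dy":0,"dz":0,"rx":0,"ry":0,"rz":0,"jaw":0},{"dx":0,"dy":0,"dz":0,"rx":0,"ry":0,"rz":0,"jaw":0},{"dx":0,"dy":0,"dz":0,"rx":0,"ry":0,"rz":0,"jaw":0}]' --grip_force 40

```text
t: 3.28
eef_pos: [0.4927, -0.2952, 0.038]
ee_rot: [[-0.021, 1.0, 0.002], [1.0, 0.021, -0.001], [-0.001, 0.002, -1.0]]
force: [-3.1, -0.6, 9.2]
opening: 0.111
gripper_force: 43.7
```

play_rows --plan '[{"dx":0,"dy":0,"dz":0,"rx":0,"ry":0,"rz":0,"jaw":0},{"dx":0,"dy":0,"dz":0,"rx":0,"ry":0,"rz":0,"jaw":0},{"dx":0,"dy":0,"dz":0,"rx":0,"ry":0,"rz":0,"jaw":0},{"dx":0,"dy":0,"dz":0,"rx":0,"ry":0,"rz":0,"jaw":0},{"dx":0,"dy":0,"dz":0,"rx":0,"ry":0,"rz":0,"jaw":0}]'

```text
t: 3.7
eef_pos: [0.4927, -0.2952, 0.0379]
ee_rot: [[-0.021, 1.0, 0.002], [1.0, 0.021, -0.001], [-0.001, 0.002, -1.0]]
force: [-1.9, -0.3, 10.2]
opening: 0.11
gripper_force: 43.6
```

play_rows --plan '[{"dx":0,"dy":0,"dz":-2,"rx":0,"ry":0,"rz":0,"jaw":0},{"dx":0.5,"dy":0,"dz":-5,"rx":0,"ry":0,"rz":0,"jaw":0},{"dx":2,"dy":0.4,"dz":-8,"rx":0,"ry":0,"rz":-2,"jaw":0},{"dx":4,"dy":1.2,"dz":-11,"rx":0,"ry":0,"rz":-5,"jaw":0},{"dx":6,"dy":2,"dz":-14,"rx":0,"ry":0,"rz":-8,"jaw":0}]'

```text
t: 4.12
eef_pos: [0.5106, -0.2337, 0.1787]
ee_rot: [[-0.162, 0.987, 0.001], [0.987, 0.162, -0.001], [-0.001, 0.001, -1.0]]
force: [1.4, 0.4, -1.6]
opening: 0.103
gripper_force: 41.9
```

play_rows --plan '[{"dx":2,"dy":0.6,"dz":-3,"rx":0,"ry":0,"rz":-2,"jaw":0},{"dx":4.2,"dy":1.2,"dz":-6,"rx":0,"ry":0,"rz":-4,"jaw":0},{"dx":6.4,"dy":2,"dz":-8.5,"rx":0,"ry":0,"rz":-4.3,"jaw":0},{"dx":8.2,"dy":2.8,"dz":-9.8,"rx":0,"ry":0,"rz":-4.3,"jaw":0},{"dx":8.8,"dy":3.2,"dz":-10,"rx":0,"ry":0,"rz":-4.3,"jaw":0}]'

```text
t: 4.53
eef_pos: [0.5298, -0.1391, 0.2805]
ee_rot: [[-0.237, 0.972, 0.006], [0.972, 0.237, -0.001], [-0.002, 0.005, -1.0]]
force: [1.2, 0.4, -1.5]
opening: 0.106
gripper_force: 42.0
```

play_rows --plan '[{"dx":0,"dy":0,"dz":0,"rx":0,"ry":0,"rz":0,"jaw":0},{"dx":0,"dy":0,"dz":0,"rx":0,"ry":0,"rz":0,"jaw":0},{"dx":0,"dy":0,"dz":0,"rx":0,"ry":0,"rz":0,"jaw":0},{"dx":0,"dy":0,"dz":0,"rx":0,"ry":0,"rz":0,"jaw":0},{"dx":0,"dy":0,"dz":0,"rx":0,"ry":0,"rz":0,"jaw":0}]'

```text
t: 4.95
eef_pos: [0.5277, -0.143, 0.2755]
ee_rot: [[-0.232, 0.973, -0.001], [0.973, 0.232, 0.0], [0.001, -0.001, -1.0]]
force: [1.0, -0.6, -1.4]
opening: 0.109
gripper_force: 42.0
```

Run:
```python
from h import *
s=read_state();print(s['t'],s['eef_pos'],np.round(s['ee_rot'],3).tolist(),s['dq'].round(3),s['gripper_force'],s['qpos'])
k=calibration('wrist');im=get_image('wrist');cv2.imwrite('pics/w3.png',im);np.savez('w3.npz',**{a:np.array(b) for a,b in k.items()})
for p in [(.514,-.055,.028),(.49,.045,.028)]: print(proj('wrist',p,k))
```

```text
4.95 [ 0.52767697 -0.14304261  0.27554981] [[-0.232, 0.973, -0.001], [0.973, 0.232, 0.0], [0.001, -0.001, -1.0]] [-0.003 -0.001 -0.003 -0.004 -0.001  0.001 -0.002] 41.99852764606476 [ 0.54319937  0.21990941 -0.45831014  1.83177904  0.10742549  1.11561649
  0.2815888 ]
[331.41047452 102.4981368 ]
[331.8609254    6.36535882]
```

View pics/w3.png

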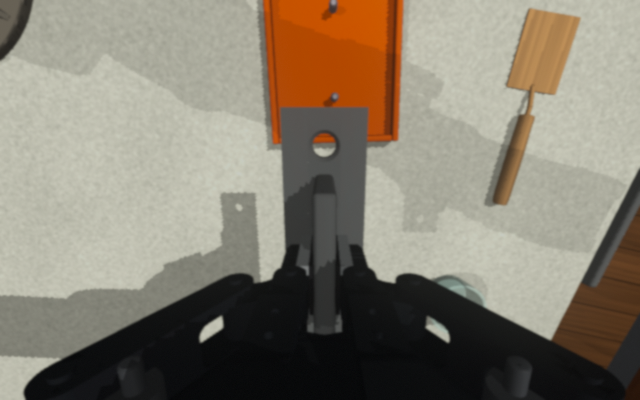

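The pins' tips are at about (334,97) and (333,7), the held strip's hole is at (325,144), and the strip's end edge is at row 107 (columns 282–368). Next I refine these in tool axes.

Run:
```python
from h import *
k=dict(np.load('w3.npz'));im=cv2.imread('pics/w3.png');s=read_state();E=np.array(s['ee_rot']);p=s['eef_pos']
hsv=cv2.cvtColor(im,cv2.COLOR_BGR2HSV)
m=((hsv[...,1]<140)).astype(np.uint8);m[:, :290]=0;m[:,370:]=0;m[106:]=0
n,_,st,ce=cv2.connectedComponentsWithStats(m);
for i in range(1,n): print('pin',st[i],ce[i])
g=cv2.cvtColor(im,cv2.COLOR_BGR2GRAY)
h=((g>110)).astype(np.uint8);h[:125]=0;h[165:]=0;h[:,:305]=0;h[:,345:]=0
h2=np.abs(im.astype(int)-np.median(im[112:125,300:350].reshape(-1,3),0)).sum(2)>50
h2=h2.astype(np.uint8);h2[:122]=0;h2[168:]=0;h2[:,:303]=0;h2[:,347:]=0
n,_,st,ce=cv2.connectedComponentsWithStats(h2)
for i in range(1,n):
  if st[i,4]>20: print('hole',st[i],ce[i])
tool=lambda X:(E.T@(np.array(X)-p)).round(4)
zt=p[2]-.030
for q in [(282,107),(368,107),(325,144)]: print('strip',q,tool(onz('w',q,zt,k)))
print(np.round(im[90:106,326:342].astype(int)@[0,0,1]))
print(np.round(im[0:18,324:344].astype(int)@[0,0,1]))
```

```text
pin [330   0   7  13  80] [332.8125   5.3125]
pin [331  93   8   8  50] [334.16  96.5 ]
hole [313 130  27  29 571] [325.55166375 143.72854641]
strip (282, 107) [ 0.0731 -0.0234  0.0301]
strip (368, 107) [0.073  0.0212 0.03  ]
strip (325, 144) [ 0.0541 -0.0011  0.03  ]
[[178 178 178 178 178 177 177 177 177 177 177 178 177 177 178 178]
 [178 178 177 178 177 177 174 172 169 171 174 176 178 178 178 178]
 [177 177 177 177 176 169 160 153 148 152 160 169 174 176 178 178]
 [178 178 177 176 169 154 135 122 122 128 137 152 166 175 177 178]
 [177 178 177 173 159 133 111 110 119 123 125 135 154 172 177 177]
 [177 177 176 168 148 117 105 117 129 131 126 126 143 165 176 177]
 [177 175 169 156 131 103 101 120 133 134 127 122 137 160 174 177]
 [176 171 157 136 110  87  92 113 129 131 122 119 136 161 174 177]
 [172 163 146 122  98  78  78  95 111 114 110 117 142 165 175 177]
 [160 147 131 115  97  78  70  75  85  92 102 124 153 170 176 177]
 [137 128 119 113 102  85  73  70  76  89 114 143 165 175 177 177]
 [120 117 116 114 108 100  90  86  92 114 142 163 173 176 177 177]
 [116 114 116 114 113 112 1
[... 1072 characters left out ...]
 182 183
  183 184]
 [181 164 151 139 121  96  73  65  63  64  69  90 127 160 177 181 182 183
  183 183]
 [170 151 141 136 126 106  85  69  66  70  80 108 144 169 180 182 182 182
  183 184]
 [158 144 139 137 134 120 102  88  84  93 112 137 162 176 181 182 183 183
  184 187]
 [149 140 140 138 137 132 124 118 123 138 156 169 177 182 183 182 184 185
  188 192]
 [142 139 139 139 139 138 139 148 164 180 187 189 189 188 188 187 188 191
  194 197]
 [140 139 139 139 139 140 148 166 186 197 199 199 197 197 196 194 195 197
  199 200]
 [140 139 140 140 141 145 154 174 192 200 201 201 201 201 200 200 199 201
  201 202]
 [140 140 142 146 153 161 169 182 195 200 202 201 202 202 202 201 202 201
  202 202]]
```

Run:
```python
from h import *
k=dict(np.load('w3.npz'));s=read_state();E=np.array(s['ee_rot']);p=s['eef_pos']
tool=lambda X:(E.T@(np.array(X)-p)).round(4)
a=onz('w',(334.4,95.7),.026,k);b=onz('w',(333.2,2),.026,k)
print(a,b,np.linalg.norm(a-b),tool(a),tool(b),'yaw',np.arctan2(-(b-a)[0],(b-a)[1]),'tool yaw',np.arctan2(-E[0,0],E[1,0]))
print('mid tool',(tool(a)+tool(b))/2)
```

```text
[ 0.51567666 -0.04640817  0.026     ] [0.49032258 0.05021701 0.026     ] 0.09989622396112843 [0.0965 0.0109 0.2498] [0.1964 0.0087 0.2498] yaw 0.2566111303740854 tool yaw 0.2348702741613905
mid tool [0.14645 0.0098  0.2498 ]
```

play_rows --plan '[{"dx":2,"dy":0.2,"dz":0,"rx":0,"ry":0,"rz":-0.3,"jaw":0},{"dx":5.5,"dy":0.5,"dz":1,"rx":0,"ry":0,"rz":-0.6,"jaw":0},{"dx":9.5,"dy":0.8,"dz":3,"rx":0,"ry":0,"rz":-1,"jaw":0},{"dx":12.8,"dy":1.08,"dz":6,"rx":0,"ry":0,"rz":-1.2,"jaw":0},{"dx":14.3,"dy":1.08,"dz":9,"rx":0,"ry":0,"rz":-1.2,"jaw":0}]'

```text
t: 5.42
eef_pos: [0.5056, 0.0025, 0.1868]
ee_rot: [[-0.256, 0.967, 0.003], [0.967, 0.256, 0.001], [-0.0, 0.003, -1.0]]
force: [1.6, -1.3, -1.9]
opening: 0.108
gripper_force: 42.0
```

play_rows --plan '[{"dx":0,"dy":0,"dz":3,"rx":0,"ry":0,"rz":0,"jaw":0},{"dx":0,"dy":0,"dz":6,"rx":0,"ry":0,"rz":0,"jaw":0},{"dx":0,"dy":0,"dz":8.5,"rx":0,"ry":0,"rz":0,"jaw":0},{"dx":0,"dy":0,"dz":9.5,"rx":0,"ry":0,"rz":0,"jaw":0},{"dx":0,"dy":0,"dz":9.5,"rx":0,"ry":0,"rz":0,"jaw":0}]'

```text
t: 5.83
eef_pos: [0.504, -0.0007, 0.0893]
ee_rot: [[-0.254, 0.967, -0.004], [0.967, 0.254, 0.0], [0.001, -0.004, -1.0]]
force: [-0.7, -0.1, -1.6]
opening: 0.115
gripper_force: 41.8
```

play_rows --plan '[{"dx":0,"dy":0,"dz":0,"rx":0,"ry":0,"rz":0,"jaw":0},{"dx":0,"dy":0,"dz":0,"rx":0,"ry":0,"rz":0,"jaw":0},{"dx":0,"dy":0,"dz":0,"rx":0,"ry":0,"rz":0,"jaw":0},{"dx":0,"dy":0,"dz":0,"rx":0,"ry":0,"rz":0,"jaw":0},{"dx":0,"dy":0,"dz":0,"rx":0,"ry":0,"rz":0,"jaw":0}]'

```text
t: 6.25
eef_pos: [0.5058, -0.0007, 0.0922]
ee_rot: [[-0.254, 0.967, 0.002], [0.967, 0.254, -0.0], [-0.001, 0.001, -1.0]]
force: [-0.5, 0.5, -2.2]
opening: 0.106
gripper_force: 41.8
```

Run:
```python
from h import *
s=read_state();print(s['t'],s['eef_pos'],np.round(s['ee_rot'],4).tolist(),s['gripper_force'],s['force'])
k=calibration('wrist');im=get_image('wrist');cv2.imwrite('pics/w4full.png',im);np.savez('w4.npz',**{a:np.array(b) for a,b in k.items()})
t=get_image('top');sc=get_image('scene');cv2.imwrite('pics/t4.png',t);cv2.imwrite('pics/s4.png',sc)
c=cv2.resize(im[80:280,240:440],None,fx=2.9,fy=2.9,interpolation=cv2.INTER_CUBIC);cv2.imwrite('pics/w4.png',c)
```

```text
6.25 [ 0.50576402 -0.00068734  0.09222148] [[-0.2538, 0.9672, 0.0015], [0.9672, 0.2538, -0.0002], [-0.0006, 0.0014, -1.0]] 41.84463858604431 [-0.50471528  0.46590735 -2.24463407]
```

View pics/w4.png

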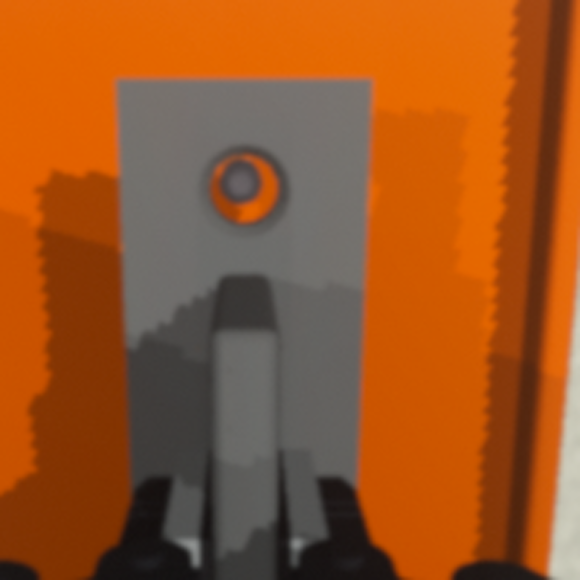

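The pin shows inside the hole. The hole ring centre is at crop (245.5,188), the pin tip at (240,182), about 2 px off. Next I compute the offset.

Run:
```python
from h import *
k=dict(np.load('w4.npz'));s=read_state();E=np.array(s['ee_rot']);p=s['eef_pos']
tool=lambda X:(E.T@(np.array(X)-p)).round(4)
f=lambda c:(240+c[0]/2.9,80+c[1]/2.9)
for dz in (.03,.034):
  print('hole',tool(onz('w',f((245.5,188)),p[2]-dz,k)))
  print('strip end',tool(onz('w',f((117,79)),p[2]-dz,k)),tool(onz('w',f((373,79)),p[2]-dz,k)))
  print('lower',tool(onz('w',f((130,440)),p[2]-dz,k)),tool(onz('w',f((361,440)),p[2]-dz,k)))
print('pin',tool(onz('w',f((240,182)),.027,k)))
# expected pins by other cams
for c,pts in (('top',[(294,218),(330,210)]),): pass
```

```text
hole [ 0.0537 -0.0007  0.03  ]
strip end [ 0.073  -0.0238  0.03  ] [0.073  0.0222 0.03  ]
lower [ 0.0039 -0.0239  0.03  ] [0.0039 0.0224 0.03  ]
hole [ 0.0534 -0.0007  0.034 ]
strip end [ 0.0732 -0.0244  0.034 ] [0.0731 0.0228 0.034 ]
lower [ 0.0024 -0.0245  0.034 ] [0.0023 0.023  0.034 ]
pin [ 0.0525 -0.0019  0.0646]
```

play_rows --plan '[{"dx":-0.1,"dy":-0.12,"dz":0.3,"rx":0,"ry":0,"rz":0,"jaw":0},{"dx":-0.1,"dy":-0.12,"dz":1,"rx":0,"ry":0,"rz":0,"jaw":0},{"dx":-0.1,"dy":-0.12,"dz":2,"rx":0,"ry":0,"rz":0,"jaw":0},{"dx":-0.1,"dy":-0.12,"dz":2.8,"rx":0,"ry":0,"rz":0,"jaw":0},{"dx":-0.1,"dy":-0.12,"dz":3.2,"rx":0,"ry":0,"rz":0,"jaw":0}]'

```text
t: 6.82
eef_pos: [0.5039, -0.0017, 0.0577]
ee_rot: [[-0.254, 0.967, -0.001], [0.967, 0.254, 0.0], [0.001, -0.001, -1.0]]
force: [2.0, 0.4, -1.6]
opening: 0.113
gripper_force: 42.0
```

play_rows --plan '[{"dx":0,"dy":0,"dz":0.2,"rx":0,"ry":0,"rz":0,"jaw":0},{"dx":0,"dy":0,"dz":0.4,"rx":0,"ry":0,"rz":0,"jaw":0},{"dx":0,"dy":0,"dz":0.6,"rx":0,"ry":0,"rz":0,"jaw":0},{"dx":0,"dy":0,"dz":0.7,"rx":0,"ry":0,"rz":0,"jaw":0},{"dx":0,"dy":0,"dz":0.8,"rx":0,"ry":0,"rz":0,"jaw":0}]'

```text
t: 7.23
eef_pos: [0.5044, -0.0018, 0.0513]
ee_rot: [[-0.254, 0.967, 0.0], [0.967, 0.254, 0.0], [-0.0, 0.0, -1.0]]
force: [-0.1, 0.8, -1.6]
opening: 0.108
gripper_force: 41.9
```

play_rows --plan '[{"dx":0,"dy":0,"dz":0.2,"rx":0,"ry":0,"rz":0,"jaw":0},{"dx":0,"dy":0,"dz":0.4,"rx":0,"ry":0,"rz":0,"jaw":0},{"dx":0,"dy":0,"dz":0.6,"rx":0,"ry":0,"rz":0,"jaw":0},{"dx":0,"dy":0,"dz":0.7,"rx":0,"ry":0,"rz":0,"jaw":0},{"dx":0,"dy":0,"dz":0.7,"rx":0,"ry":0,"rz":0,"jaw":0}]'

```text
t: 7.65
eef_pos: [0.5044, -0.0019, 0.0458]
ee_rot: [[-0.254, 0.967, 0.0], [0.967, 0.254, -0.001], [-0.001, -0.0, -1.0]]
force: [-15.4, -0.5, 42.6]
opening: 0.111
gripper_force: 48.6
```

play_rows --plan '[{"dx":0,"dy":0,"dz":-0.2,"rx":0,"ry":0,"rz":0,"jaw":0},{"dx":0,"dy":0,"dz":-0.2,"rx":0,"ry":0,"rz":0,"jaw":3},{"dx":0,"dy":0,"dz":-0.2,"rx":0,"ry":0,"rz":0,"jaw":4},{"dx":0,"dy":0,"dz":-0.2,"rx":0,"ry":0,"rz":0,"jaw":4},{"dx":0,"dy":0,"dz":-0.2,"rx":0,"ry":0,"rz":0,"jaw":4}]'

```text
t: 8.07
eef_pos: [0.5043, -0.0018, 0.0462]
ee_rot: [[-0.254, 0.967, -0.0], [0.967, 0.254, 0.0], [0.0, -0.0, -1.0]]
force: [0.6, -0.1, -0.3]
opening: 0.473
gripper_force: 0.0
```

play_rows --plan '[{"dx":0,"dy":0,"dz":-2,"rx":0,"ry":0,"rz":0,"jaw":4},{"dx":0,"dy":0,"dz":-5,"rx":0,"ry":0,"rz":0,"jaw":5},{"dx":0,"dy":0,"dz":-9,"rx":0,"ry":0,"rz":2,"jaw":5},{"dx":0,"dy":0,"dz":-13,"rx":0,"ry":0,"rz":4,"jaw":5},{"dx":0,"dy":0,"dz":-15,"rx":0,"ry":0,"rz":6,"jaw":5}]'

```text
t: 8.48
eef_pos: [0.5055, -0.0014, 0.2004]
ee_rot: [[-0.15, 0.989, 0.004], [0.989, 0.15, 0.0], [-0.0, 0.004, -1.0]]
force: [1.5, 0.4, -0.5]
opening: 0.582
gripper_force: 0.0
```

Run:
```python
from h import *
s=read_state();E=np.array(s['ee_rot']);print(s['t'],s['eef_pos'],E.round(3).tolist(),s['qpos'])
im=get_image('wrist');sc=get_image('scene')
a=cv2.resize(im[60:260,220:420],(380,380),interpolation=cv2.INTER_CUBIC);b=cv2.resize(sc[165:255,265:375],(464,380),interpolation=cv2.INTER_CUBIC)
cv2.imwrite('pics/seat.png',np.hstack([a,b])[:, :800])
print(rows([.499,.316,.30]))
```

```text
8.4833 [ 0.5054942  -0.00139201  0.20038426] [[-0.15, 0.989, 0.004], [0.989, 0.15, 0.0], [-0.0, 0.004, -1.0]] [ 0.34745731  0.23615137 -0.53674082  1.99989996  0.14919232  0.93933564
 -0.11426635]
[ 31.51   4.1  -10.02]
```

View pics/seat.png

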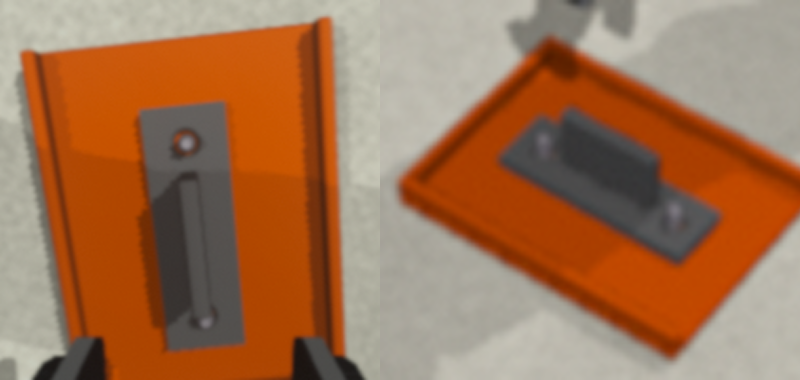

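The partition sits flush, with both pins showing through its holes at left-crop (185,143) and (205,320), and at right-crop (545,145) and (675,215). Now the dish.

play_rows --plan '[{"dx":3,"dy":0.4,"dz":-1,"rx":0,"ry":0,"rz":2,"jaw":5},{"dx":7,"dy":0.9,"dz":-2,"rx":0,"ry":0,"rz":4,"jaw":5},{"dx":11,"dy":1.4,"dz":-3,"rx":0,"ry":0,"rz":6,"jaw":5},{"dx":15,"dy":2,"dz":-4,"rx":0,"ry":0,"rz":7,"jaw":5},{"dx":19,"dy":2.5,"dz":-5,"rx":0,"ry":0,"rz":8,"jaw":5}]'

```text
t: 9.0
eef_pos: [0.4997, 0.1913, 0.2461]
ee_rot: [[-0.011, 1.0, -0.001], [1.0, 0.011, -0.0], [-0.0, -0.001, -1.0]]
force: [0.6, -0.5, 0.1]
opening: 0.583
gripper_force: 0.0
```

play_rows --plan '[{"dx":4,"dy":0,"dz":0,"rx":0,"ry":0,"rz":0,"jaw":5},{"dx":8,"dy":0,"dz":0,"rx":0,"ry":0,"rz":0,"jaw":5},{"dx":11,"dy":0,"dz":0,"rx":0,"ry":0,"rz":0,"jaw":5},{"dx":12,"dy":0,"dz":0,"rx":0,"ry":0,"rz":0,"jaw":5},{"dx":12,"dy":0,"dz":0,"rx":0,"ry":0,"rz":0,"jaw":5}]'

```text
t: 9.42
eef_pos: [0.4975, 0.3128, 0.2452]
ee_rot: [[-0.017, 1.0, -0.002], [1.0, 0.017, 0.001], [0.001, -0.002, -1.0]]
force: [-1.4, -0.6, -1.1]
opening: 0.587
gripper_force: 0.0
```

play_rows --plan '[{"dx":0,"dy":0,"dz":0,"rx":0,"ry":0,"rz":0,"jaw":5},{"dx":0,"dy":0,"dz":0,"rx":0,"ry":0,"rz":0,"jaw":5},{"dx":0,"dy":0,"dz":0,"rx":0,"ry":0,"rz":0,"jaw":5},{"dx":0,"dy":0,"dz":0,"rx":0,"ry":0,"rz":0,"jaw":5},{"dx":0,"dy":0,"dz":0,"rx":0,"ry":0,"rz":0,"jaw":5}]'

```text
t: 9.83
eef_pos: [0.4991, 0.3088, 0.2465]
ee_rot: [[-0.011, 1.0, 0.0], [1.0, 0.011, -0.0], [-0.0, 0.0, -1.0]]
force: [0.3, 0.3, -0.4]
opening: 0.589
gripper_force: 0.0
```

Run:
```python
from h import *
s=read_state();E=np.array(s['ee_rot']);print(s['t'],s['eef_pos'],E.round(3).tolist())
k=calibration('wrist');im=get_image('wrist');cv2.imwrite('pics/w5.png',im);np.savez('w5.npz',**{a:np.array(b) for a,b in k.items()})
for q,z in (('dish',0),('dish_handle',.097),('dish_lip',.03),('ball_center',.031)):
    print(q,[(round(d['score'],2),np.round(d['point'],1),onz('w',d['point'],z,k).round(4)) for d in place_of(q,'wrist')])
```

```text
9.8333 [0.49914925 0.30877378 0.24647091] [[-0.011, 1.0, 0.0], [1.0, 0.011, -0.0], [-0.0, 0.0, -1.0]]
dish [(0.96, array([321.5, 168.1]), array([0.4942, 0.3171, 0.    ])), (0.88, array([176.2, 249.4]), array([0.2949, 0.2024, 0.    ]))]
dish_handle [(0.93, array([137.2, 286.3]), array([0.3004, 0.2035, 0.097 ])), (0.78, array([328. , 187.3]), array([0.5014, 0.3131, 0.097 ]))]
dish_lip [(0.83, array([404.3, 175.4]), array([0.5928, 0.314 , 0.03  ])), (0.79, array([121.1, 198.6]), array([0.2521, 0.2819, 0.03  ])), (0.2, array([321.7, 169.6]), array([0.4947, 0.3198, 0.03  ]))]
ball_center [(0.63, array([322.8, 178. ]), array([0.4961, 0.31  , 0.031 ]))]
```

View pics/w5.png

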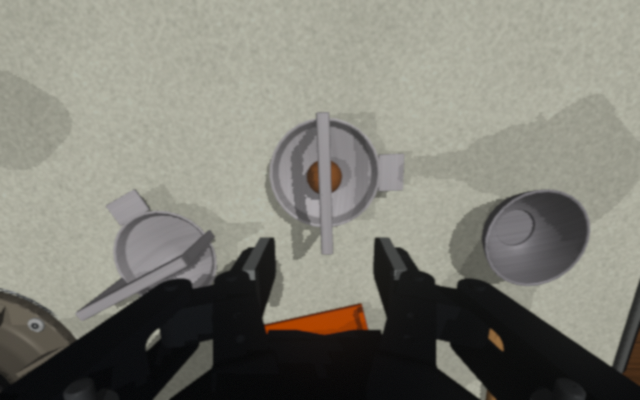

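The target dish is centred at about (325,172) with the ball at (324,176). The handle runs from (322.5,113) to (327.5,254) and the lip points right (world +x). The bowl is at (537,237) and the look-alike at (165,250).

Run:
```python
from h import *
k=dict(np.load('w5.npz'));s=read_state();p=s['eef_pos'];E=np.array(s['ee_rot'])
a=onz('w',(322.5,112.5),.104,k);b=onz('w',(327.5,254.5),.104,k);m=(a+b)/2
print(a,b,np.linalg.norm(a-b),m,'yaw',np.degrees(np.arctan2(-(a-b)[0],(a-b)[1])),'tool',np.degrees(np.arctan2(-E[0,0],E[1,0])))
print(rows([m[0],m[1],.101]))
# rim top circle
for q in [(270,172),(383,172)]: print(onz('w',q,.032,k))
print('lip',onz('w',(404,172),.03,k))
```

```text
[0.49543821 0.382244   0.104     ] [0.50173449 0.24565367 0.104     ] 0.1367353757560251 [0.49858635 0.31394883 0.104     ] yaw 2.6392427938263134 tool 0.7065912091868336
[ 0.43 -0.02 14.54]
[0.43394574 0.31666596 0.032     ]
[0.56683287 0.31808705 0.032     ]
lip [0.59207722 0.31802913 0.03      ]
```

play_rows --plan '[{"dx":0.2,"dy":-0.05,"dz":3.5,"rx":0,"ry":0,"rz":-1,"jaw":4},{"dx":0.5,"dy":-0.05,"dz":7,"rx":0,"ry":0,"rz":-1.9,"jaw":4},{"dx":0.6,"dy":-0.05,"dz":9,"rx":0,"ry":0,"rz":-1.9,"jaw":3.5},{"dx":0.6,"dy":-0.05,"dz":10,"rx":0,"ry":0,"rz":-1.9,"jaw":3.5},{"dx":0.6,"dy":-0.05,"dz":10,"rx":0,"ry":0,"rz":-1.9,"jaw":3.5}]'

```text
t: 10.5
eef_pos: [0.4973, 0.3152, 0.1444]
ee_rot: [[-0.046, 0.999, -0.003], [0.999, 0.046, -0.001], [-0.001, -0.003, -1.0]]
force: [-0.4, 0.2, 1.0]
opening: 0.412
gripper_force: 0.0
```

Run:
```python
from h import *
s=read_state();E=np.array(s['ee_rot']);print(s['t'],s['eef_pos'],E.round(3).tolist())
k=calibration('wrist');im=get_image('wrist');cv2.imwrite('pics/w6.png',im[60:400,140:500]);np.savez('w6.npz',**{a:np.array(b) for a,b in k.items()})
```

```text
10.5 [0.49730844 0.31521668 0.14444806] [[-0.046, 0.999, -0.003], [0.999, 0.046, -0.001], [-0.001, -0.003, -1.0]]
```

View pics/w6.png

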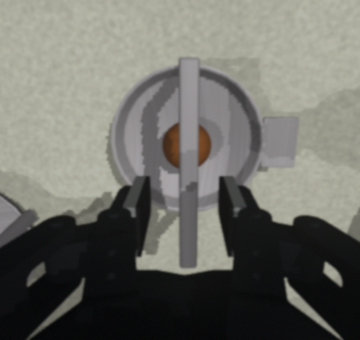

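The bar is vertical in the crop at about column 189 (px 329), rows 58–268. The fingers' inner edges are at crop 150 and 220 (mid 185), so the bar lies a little to tool +y. The ball is at crop (187,145), in the middle of the dish.

Run:
```python
from h import *
k=dict(np.load('w6.npz'));s=read_state();p=s['eef_pos'];E=np.array(s['ee_rot'])
tool=lambda X:(E.T@(np.array(X)-p)).round(4)
a=onz('w',(329,118),.104,k);b=onz('w',(329,327.5),.104,k)
print(p,a,b,np.linalg.norm(a-b),tool(a),tool(b),(a+b)/2,tool((a+b)/2),rows([*((a+b)/2)[:2],.09]))
print('ball',onz('w',(327,205),.031,k),[onz('w',(x+140,145+60),.032,k).round(4) for x in (110,266)])
```

```text
[0.49800026 0.31577881 0.14617776] [0.4953867  0.38269364 0.104     ] [0.50217842 0.24620986 0.104     ] 0.1366526611354033 [0.067  0.0005 0.0422] [-0.0697  0.001   0.0422] [0.49878256 0.31445175 0.104     ] [-0.0014  0.0008  0.0422] [-0.13  0.08  5.62]
ball [0.49814045 0.3117555  0.031     ] [array([0.4324, 0.309 , 0.032 ]), array([0.5655, 0.3152, 0.032 ])]
```

play_rows --plan '[{"dx":-0.1,"dy":0.1,"dz":1.5,"rx":0,"ry":0,"rz":0,"jaw":3.5},{"dx":-0.1,"dy":0.1,"dz":3,"rx":0,"ry":0,"rz":0,"jaw":3.5},{"dx":-0.1,"dy":0.1,"dz":4.5,"rx":0,"ry":0,"rz":0,"jaw":3.5},{"dx":-0.1,"dy":0.1,"dz":5.4,"rx":0,"ry":0,"rz":0,"jaw":3.5},{"dx":-0.1,"dy":0.1,"dz":5.6,"rx":0,"ry":0,"rz":0,"jaw":3.5}]'

```text
t: 10.97
eef_pos: [0.4994, 0.3148, 0.0903]
ee_rot: [[-0.046, 0.999, 0.0], [0.999, 0.046, -0.0], [-0.0, 0.0, -1.0]]
force: [-0.1, 0.8, 0.0]
opening: 0.408
gripper_force: 0.0
```

play_rows --plan '[{"dx":0,"dy":0,"dz":0,"rx":0,"ry":0,"rz":0,"jaw":3},{"dx":0,"dy":0,"dz":0,"rx":0,"ry":0,"rz":0,"jaw":2.5},{"dx":0,"dy":0,"dz":0,"rx":0,"ry":0,"rz":0,"jaw":2.2},{"dx":0,"dy":0,"dz":0,"rx":0,"ry":0,"rz":0,"jaw":1.9},{"dx":0,"dy":0,"dz":0,"rx":0,"ry":0,"rz":0,"jaw":1.7}]' --grip_force 20

```text
t: 11.38
eef_pos: [0.4995, 0.3149, 0.091]
ee_rot: [[-0.046, 0.999, 0.001], [0.999, 0.046, 0.0], [0.0, 0.001, -1.0]]
force: [0.5, 0.4, -0.1]
opening: 0.198
gripper_force: 0.0
```

play_rows --plan '[{"dx":0,"dy":0,"dz":0,"rx":0,"ry":0,"rz":0,"jaw":1.5},{"dx":0,"dy":0,"dz":0,"rx":0,"ry":0,"rz":0,"jaw":1.4},{"dx":0,"dy":0,"dz":0,"rx":0,"ry":0,"rz":0,"jaw":1.3},{"dx":0,"dy":0,"dz":0,"rx":0,"ry":0,"rz":0,"jaw":1.2},{"dx":0,"dy":0,"dz":0,"rx":0,"ry":0,"rz":0,"jaw":1.1}]' --grip_force 20

```text
t: 11.8
eef_pos: [0.4995, 0.3149, 0.0905]
ee_rot: [[-0.046, 0.999, 0.0], [0.999, 0.046, 0.0], [0.0, 0.0, -1.0]]
force: [1.4, -0.1, -0.1]
opening: 0.138
gripper_force: 19.8
```

play_rows --plan '[{"dx":0,"dy":0,"dz":0,"rx":0,"ry":0,"rz":0,"jaw":1},{"dx":0,"dy":0,"dz":0,"rx":0,"ry":0,"rz":0,"jaw":0.8},{"dx":0,"dy":0,"dz":0,"rx":0,"ry":0,"rz":0,"jaw":0.6},{"dx":0,"dy":0,"dz":0,"rx":0,"ry":0,"rz":0,"jaw":0.3},{"dx":0,"dy":0,"dz":0,"rx":0,"ry":0,"rz":0,"jaw":0}]' --grip_force 40

```text
t: 12.22
eef_pos: [0.4994, 0.3149, 0.0905]
ee_rot: [[-0.046, 0.999, 0.0], [0.999, 0.046, 0.0], [0.0, 0.0, -1.0]]
force: [2.0, 0.1, 3.2]
opening: 0.129
gripper_force: 39.5
```

play_rows --plan '[{"dx":0,"dy":0,"dz":0,"rx":0,"ry":0,"rz":0,"jaw":0},{"dx":0,"dy":0,"dz":0,"rx":0,"ry":0,"rz":0,"jaw":0},{"dx":0,"dy":0,"dz":0,"rx":0,"ry":0,"rz":0,"jaw":0},{"dx":0,"dy":0,"dz":0,"rx":0,"ry":0,"rz":0,"jaw":0},{"dx":0,"dy":0,"dz":0,"rx":0,"ry":0,"rz":0,"jaw":0}]' --grip_force 60

```text
t: 12.63
eef_pos: [0.4995, 0.3149, 0.0905]
ee_rot: [[-0.046, 0.999, 0.0], [0.999, 0.046, 0.0], [0.0, 0.0, -1.0]]
force: [3.2, 0.8, 5.5]
opening: 0.125
gripper_force: 60.5
```

play_rows --plan '[{"dx":0,"dy":0,"dz":-0.05,"rx":0,"ry":0,"rz":0,"jaw":0},{"dx":0,"dy":0,"dz":-0.15,"rx":0,"ry":0,"rz":0,"jaw":0},{"dx":0,"dy":0,"dz":-0.3,"rx":0,"ry":0,"rz":0,"jaw":0},{"dx":0,"dy":0,"dz":-0.5,"rx":0,"ry":0,"rz":0,"jaw":0},{"dx":0,"dy":0,"dz":-0.75,"rx":0,"ry":0,"rz":0,"jaw":0}]'

```text
t: 13.05
eef_pos: [0.4988, 0.3147, 0.0977]
ee_rot: [[-0.046, 0.999, -0.001], [0.999, 0.046, -0.0], [-0.0, -0.001, -1.0]]
force: [-0.1, 0.1, -3.0]
opening: 0.125
gripper_force: 59.3
```

play_rows --plan '[{"dx":0,"dy":0,"dz":-0.3,"rx":0,"ry":0,"rz":0,"jaw":0},{"dx":0,"dy":0,"dz":-0.6,"rx":0,"ry":0,"rz":0,"jaw":0},{"dx":0,"dy":0,"dz":-0.9,"rx":0,"ry":0,"rz":0,"jaw":0},{"dx":0,"dy":0,"dz":-1.1,"rx":0,"ry":0,"rz":0,"jaw":0},{"dx":0,"dy":0,"dz":-1.2,"rx":0,"ry":0,"rz":0,"jaw":0}]'

```text
t: 13.47
eef_pos: [0.4994, 0.3149, 0.1103]
ee_rot: [[-0.046, 0.999, 0.0], [0.999, 0.046, 0.0], [0.0, 0.0, -1.0]]
force: [0.5, -0.0, -3.8]
opening: 0.126
gripper_force: 59.3
```

```bash
cat >> h.py <<'E'
def look(n):
    s=read_state();k=calibration('wrist');im=get_image('wrist');p=s['eef_pos'];E=np.array(s['ee_rot'])
    print(s['t'],p.round(4),E.round(4).tolist(),s['gripper_force'],s['opening'],'q',s['qpos'].round(2))
    hsv=cv2.cvtColor(im,cv2.COLOR_BGR2HSV);m=((hsv[...,0]<20)&(hsv[...,1]>110)).astype(np.uint8);m[:120]=0;m[270:]=0;m[:,:270]=0;m[:,390:]=0
    nn,_,st,ce=cv2.connectedComponentsWithStats(m);print([(st[i].tolist(),ce[i].round(1)) for i in range(1,nn) if st[i,4]>30])
    pts=place_of('dish_lip','wrist');print('lip',[(round(d['score'],2),np.round(d['point'])) for d in pts])
    cv2.imwrite(n,im)
E
python3 -c "from h import *;look('pics/w7.png')"
```

```text
13.4667 [0.4994 0.3149 0.1103] [[-0.0457, 0.999, 0.0004], [0.999, 0.0457, 0.0003], [0.0002, 0.0004, -1.0]] 59.336552023887634 0.12555822462956592 q [-0.2   0.51 -0.6   1.88  0.37  0.86 -0.94]
[([294, 201, 16, 39, 442], array([302.3, 221.1])), ([339, 202, 14, 37, 382], array([344.9, 220.9]))]
lip [(0.6, array([461., 224.]))]
```

play_rows --plan '[{"dx":0,"dy":0,"dz":-0.1,"rx":0,"ry":0,"rz":0,"jaw":0},{"dx":0,"dy":0,"dz":-0.3,"rx":0,"ry":0,"rz":0,"jaw":0},{"dx":0,"dy":0,"dz":-0.6,"rx":0,"ry":0,"rz":0,"jaw":0},{"dx":0,"dy":0,"dz":-1,"rx":0,"ry":0,"rz":0,"jaw":0},{"dx":0,"dy":0,"dz":-1.5,"rx":0,"ry":0,"rz":0,"jaw":0}]'

```text
t: 13.98
eef_pos: [0.4992, 0.3148, 0.1251]
ee_rot: [[-0.046, 0.999, -0.0], [0.999, 0.046, -0.0], [-0.0, -0.0, -1.0]]
force: [-0.3, -0.3, -4.0]
opening: 0.131
gripper_force: 59.3
```

play_rows --plan '[{"dx":0,"dy":0,"dz":-0.6,"rx":0,"ry":0,"rz":0,"jaw":0},{"dx":0,"dy":0,"dz":-1.2,"rx":0,"ry":0,"rz":0,"jaw":0},{"dx":0,"dy":0,"dz":-1.8,"rx":0,"ry":0,"rz":0,"jaw":0},{"dx":0,"dy":0,"dz":-2.4,"rx":0,"ry":0,"rz":0,"jaw":0},{"dx":0,"dy":0,"dz":-3,"rx":0,"ry":0,"rz":0,"jaw":0}]'

```text
t: 14.4
eef_pos: [0.4993, 0.3149, 0.1556]
ee_rot: [[-0.046, 0.999, 0.0], [0.999, 0.046, 0.0], [0.0, 0.0, -1.0]]
force: [0.5, 0.1, -4.2]
opening: 0.128
gripper_force: 59.3
```

play_rows --plan '[{"dx":0,"dy":0,"dz":-0.6,"rx":0,"ry":0,"rz":0,"jaw":0},{"dx":0,"dy":0,"dz":-1.2,"rx":0,"ry":0,"rz":0,"jaw":0},{"dx":0,"dy":0,"dz":-1.8,"rx":0,"ry":0,"rz":0,"jaw":0},{"dx":0,"dy":0,"dz":-2.4,"rx":0,"ry":0,"rz":0,"jaw":0},{"dx":0,"dy":0,"dz":-3,"rx":0,"ry":0,"rz":0,"jaw":0}]'

```text
t: 14.82
eef_pos: [0.4992, 0.3148, 0.1855]
ee_rot: [[-0.046, 0.999, -0.0], [0.999, 0.046, 0.0], [0.0, -0.0, -1.0]]
force: [-0.1, 0.1, -3.4]
opening: 0.126
gripper_force: 59.3
```

play_rows --plan '[{"dx":0,"dy":0,"dz":-0.6,"rx":0,"ry":0,"rz":0,"jaw":0},{"dx":0,"dy":0,"dz":-1.2,"rx":0,"ry":0,"rz":0,"jaw":0},{"dx":0,"dy":0,"dz":-1.8,"rx":0,"ry":0,"rz":0,"jaw":0},{"dx":0,"dy":0,"dz":-2.2,"rx":0,"ry":0,"rz":0,"jaw":0},{"dx":0,"dy":0,"dz":-2.5,"rx":0,"ry":0,"rz":0,"jaw":0}]'

```text
t: 15.23
eef_pos: [0.4993, 0.3149, 0.2104]
ee_rot: [[-0.046, 0.999, 0.0], [0.999, 0.046, 0.0], [0.0, 0.0, -1.0]]
force: [-0.1, -0.0, -4.1]
opening: 0.124
gripper_force: 59.4
```

play_rows --plan '[{"dx":0,"dy":0,"dz":0,"rx":0,"ry":0,"rz":-0.4,"jaw":0},{"dx":0,"dy":0,"dz":0,"rx":0,"ry":0,"rz":-1.2,"jaw":0},{"dx":0,"dy":0,"dz":0,"rx":0,"ry":0,"rz":-2.4,"jaw":0},{"dx":0,"dy":0,"dz":0,"rx":0,"ry":0,"rz":-4,"jaw":0},{"dx":0,"dy":0,"dz":0,"rx":0,"ry":0,"rz":-6,"jaw":0}]'

```text
t: 15.65
eef_pos: [0.4991, 0.3147, 0.2095]
ee_rot: [[-0.152, 0.988, -0.0], [0.988, 0.152, -0.0], [-0.0, -0.001, -1.0]]
force: [0.0, -0.4, -3.4]
opening: 0.125
gripper_force: 59.4
```

```bash
python3 -c "from h import *;look('pics/w8.png')"
```

```text
15.65 [0.4991 0.3147 0.2095] [[-0.1525, 0.9883, -0.0005], [0.9883, 0.1525, -0.0002], [-0.0001, -0.0005, -1.0]] 59.40765917301178 0.12451937764078397 q [-0.14  0.4  -0.67  1.8   0.28  1.04 -0.76]
[([294, 201, 16, 40, 451], array([302.1, 221.2])), ([339, 202, 14, 36, 374], array([344.8, 221. ]))]
lip [(0.66, array([461., 221.])), (0.64, array([ 92., 176.]))]
```

play_rows --plan '[{"dx":0,"dy":0,"dz":0,"rx":0,"ry":0,"rz":-0.6,"jaw":0},{"dx":0,"dy":0,"dz":0,"rx":0,"ry":0,"rz":-1.8,"jaw":0},{"dx":0,"dy":0,"dz":0,"rx":0,"ry":0,"rz":-3.6,"jaw":0},{"dx":0,"dy":0,"dz":0,"rx":0,"ry":0,"rz":-5.7,"jaw":0},{"dx":0,"dy":0,"dz":0,"rx":0,"ry":0,"rz":-8,"jaw":0}]'

```text
t: 16.17
eef_pos: [0.4992, 0.3149, 0.2098]
ee_rot: [[-0.288, 0.957, -0.0], [0.957, 0.288, 0.0], [0.0, -0.0, -1.0]]
force: [0.8, -0.2, -3.3]
opening: 0.128
gripper_force: 59.4
```

play_rows --plan '[{"dx":0,"dy":0,"dz":0,"rx":0,"ry":0,"rz":-2.5,"jaw":0},{"dx":0,"dy":0,"dz":0,"rx":0,"ry":0,"rz":-5,"jaw":0},{"dx":0,"dy":0,"dz":0,"rx":0,"ry":0,"rz":-7.5,"jaw":0},{"dx":0,"dy":0,"dz":0,"rx":0,"ry":0,"rz":-10,"jaw":0},{"dx":0,"dy":0,"dz":0,"rx":0,"ry":0,"rz":-12.5,"jaw":0}]'

```text
t: 16.58
eef_pos: [0.4992, 0.3148, 0.2098]
ee_rot: [[-0.489, 0.872, -0.0], [0.872, 0.489, -0.0], [0.0, -0.0, -1.0]]
force: [0.7, -0.8, -3.5]
opening: 0.132
gripper_force: 59.3
```

play_rows --plan '[{"dx":0,"dy":0,"dz":0,"rx":0,"ry":0,"rz":-2.5,"jaw":0},{"dx":0,"dy":0,"dz":0,"rx":0,"ry":0,"rz":-5,"jaw":0},{"dx":0,"dy":0,"dz":0,"rx":0,"ry":0,"rz":-7.5,"jaw":0},{"dx":0,"dy":0,"dz":0,"rx":0,"ry":0,"rz":-10,"jaw":0},{"dx":0,"dy":0,"dz":0,"rx":0,"ry":0,"rz":-12.5,"jaw":0}]'

```text
t: 17.0
eef_pos: [0.4992, 0.3148, 0.2098]
ee_rot: [[-0.666, 0.746, 0.0], [0.746, 0.666, 0.0], [0.0, 0.0, -1.0]]
force: [0.8, 0.7, -3.9]
opening: 0.129
gripper_force: 59.3
```

play_rows --plan '[{"dx":0,"dy":0,"dz":0,"rx":0,"ry":0,"rz":-2.5,"jaw":0},{"dx":0,"dy":0,"dz":0,"rx":0,"ry":0,"rz":-5,"jaw":0},{"dx":0,"dy":0,"dz":0,"rx":0,"ry":0,"rz":-7.5,"jaw":0},{"dx":0,"dy":0,"dz":0,"rx":0,"ry":0,"rz":-10,"jaw":0},{"dx":0,"dy":0,"dz":0,"rx":0,"ry":0,"rz":-12.5,"jaw":0}]'

```text
t: 17.42
eef_pos: [0.4992, 0.3148, 0.2098]
ee_rot: [[-0.812, 0.584, 0.0], [0.584, 0.812, 0.0], [0.0, 0.0, -1.0]]
force: [0.4, -0.1, -3.6]
opening: 0.129
gripper_force: 59.3
```

```bash
python3 -c "from h import *;look('pics/w9.png')"
```

```text
17.4167 [0.4992 0.3148 0.2098] [[-0.8119, 0.5838, 0.0], [0.5838, 0.8119, 0.0], [0.0, 0.0, -1.0]] 59.34658706188202 0.12855241319640912 q [-0.02  0.44 -0.84  1.79  0.37  1.07 -0.04]
[([294, 201, 16, 40, 440], array([302.1, 221.1])), ([339, 202, 14, 37, 377], array([344.9, 221.2]))]
lip []
```

play_rows --plan '[{"dx":0,"dy":0,"dz":0,"rx":0,"ry":0,"rz":-0.6,"jaw":0},{"dx":0,"dy":0,"dz":0,"rx":0,"ry":0,"rz":-1.8,"jaw":0},{"dx":0,"dy":0,"dz":0,"rx":0,"ry":0,"rz":-3.6,"jaw":0},{"dx":0,"dy":0,"dz":0,"rx":0,"ry":0,"rz":-5.7,"jaw":0},{"dx":0,"dy":0,"dz":0,"rx":0,"ry":0,"rz":-8,"jaw":0}]'

```text
t: 17.93
eef_pos: [0.4992, 0.3148, 0.2099]
ee_rot: [[-0.885, 0.466, 0.0], [0.466, 0.885, -0.0], [-0.0, 0.0, -1.0]]
force: [-0.2, 0.0, -4.2]
opening: 0.125
gripper_force: 59.3
```

play_rows --plan '[{"dx":0,"dy":0,"dz":0,"rx":0,"ry":0,"rz":-2.5,"jaw":0},{"dx":0,"dy":0,"dz":0,"rx":0,"ry":0,"rz":-5,"jaw":0},{"dx":0,"dy":0,"dz":0,"rx":0,"ry":0,"rz":-7.5,"jaw":0},{"dx":0,"dy":0,"dz":0,"rx":0,"ry":0,"rz":-10,"jaw":0},{"dx":0,"dy":0,"dz":0,"rx":0,"ry":0,"rz":-12.5,"jaw":0}]'

```text
t: 18.35
eef_pos: [0.4992, 0.3148, 0.2099]
ee_rot: [[-0.965, 0.263, 0.0], [0.263, 0.965, -0.0], [-0.0, 0.0, -1.0]]
force: [0.2, 0.0, -4.0]
opening: 0.126
gripper_force: 59.3
```

play_rows --plan '[{"dx":0,"dy":0,"dz":0,"rx":0,"ry":0,"rz":-2.5,"jaw":0},{"dx":0,"dy":0,"dz":0,"rx":0,"ry":0,"rz":-5,"jaw":0},{"dx":0,"dy":0,"dz":0,"rx":0,"ry":0,"rz":-7.5,"jaw":0},{"dx":0,"dy":0,"dz":0,"rx":0,"ry":0,"rz":-10,"jaw":0},{"dx":0,"dy":0,"dz":0,"rx":0,"ry":0,"rz":-12.5,"jaw":0}]'

```text
t: 18.77
eef_pos: [0.4993, 0.3148, 0.2099]
ee_rot: [[-0.999, 0.048, 0.0], [0.048, 0.999, 0.0], [-0.0, 0.0, -1.0]]
force: [-0.3, 0.1, -3.1]
opening: 0.13
gripper_force: 59.3
```

play_rows --plan '[{"dx":0,"dy":0,"dz":0,"rx":0,"ry":0,"rz":-2.5,"jaw":0},{"dx":0,"dy":0,"dz":0,"rx":0,"ry":0,"rz":-5,"jaw":0},{"dx":0,"dy":0,"dz":0,"rx":0,"ry":0,"rz":-7.3,"jaw":0},{"dx":0,"dy":0,"dz":0,"rx":0,"ry":0,"rz":-9.3,"jaw":0},{"dx":0,"dy":0,"dz":0,"rx":0,"ry":0,"rz":-11,"jaw":0}]'

```text
t: 19.18
eef_pos: [0.4993, 0.3148, 0.2099]
ee_rot: [[-0.99, -0.143, 0.0], [-0.143, 0.99, -0.0], [-0.0, -0.0, -1.0]]
force: [0.1, 0.9, -3.6]
opening: 0.126
gripper_force: 59.3
```

play_rows --plan '[{"dx":0,"dy":0,"dz":0,"rx":0,"ry":0,"rz":-1.5,"jaw":0},{"dx":0,"dy":0,"dz":0,"rx":0,"ry":0,"rz":-3.2,"jaw":0},{"dx":0,"dy":0,"dz":0,"rx":0,"ry":0,"rz":-4.8,"jaw":0},{"dx":0,"dy":0,"dz":0,"rx":0,"ry":0,"rz":-5.9,"jaw":0},{"dx":0,"dy":0,"dz":0,"rx":0,"ry":0,"rz":-6.4,"jaw":0}]'

```text
t: 19.6
eef_pos: [0.4993, 0.3148, 0.2098]
ee_rot: [[-0.968, -0.252, -0.0], [-0.252, 0.968, 0.0], [-0.0, 0.0, -1.0]]
force: [-1.2, 0.7, -4.0]
opening: 0.126
gripper_force: 59.3
```

```bash
python3 -c "
from h import *;look('pics/w10.png');print(rows([.503,.0,.2105]))
im=get_image('top')
print([(d['score'],d['point'],onz('top',d['point'],.15)) for d in place_of('dish_lip','top')],[(d['score'],d['point'],onz('top',d['point'],.217)) for d in place_of('dish_handle','top')])"
```

```text
19.6 [0.4993 0.3148 0.2098] [[-0.9677, -0.2521, -0.0], [-0.2521, 0.9677, 0.0001], [-0.0, 0.0001, -1.0]] 59.34437155723572 0.12627649917669528 q [ 0.11  0.51 -1.03  1.79  0.48  1.12  0.74]
[([294, 201, 16, 40, 433], array([302.3, 221. ])), ([338, 203, 15, 36, 379], array([344.8, 221.5]))]
lip [(0.77, array([461., 223.])), (0.16, array([323., 216.]))]
[  7.53 -30.57  -0.07]
[(0.61, [200.8, 303.1], array([0.26527916, 0.25791457, 0.15      ]))] [(0.7, [227.1, 290.2], array([0.30041832, 0.18398871, 0.217     ]))]
```

play_rows --plan '[{"dx":0,"dy":-0.01,"dz":0,"rx":0,"ry":0,"rz":0,"jaw":0},{"dx":0.01,"dy":-0.035,"dz":0,"rx":0,"ry":0,"rz":0,"jaw":0},{"dx":0.02,"dy":-0.075,"dz":0,"rx":0,"ry":0,"rz":0,"jaw":0},{"dx":0.03,"dy":-0.13,"dz":0,"rx":0,"ry":0,"rz":0,"jaw":0},{"dx":0.05,"dy":-0.2,"dz":0,"rx":0,"ry":0,"rz":0,"jaw":0}]'

```text
t: 20.27
eef_pos: [0.4992, 0.3127, 0.2098]
ee_rot: [[-0.968, -0.251, -0.0], [-0.251, 0.968, 0.0], [0.0, 0.0, -1.0]]
force: [-0.1, -0.4, -3.0]
opening: 0.126
gripper_force: 59.3
```

play_rows --plan '[{"dx":0.02,"dy":-0.085,"dz":0,"rx":0,"ry":0,"rz":0,"jaw":0},{"dx":0.045,"dy":-0.185,"dz":0,"rx":0,"ry":0,"rz":0,"jaw":0},{"dx":0.075,"dy":-0.3,"dz":0,"rx":0,"ry":0,"rz":0,"jaw":0},{"dx":0.105,"dy":-0.43,"dz":0,"rx":0,"ry":0,"rz":0,"jaw":0},{"dx":0.14,"dy":-0.575,"dz":0,"rx":0,"ry":0,"rz":0,"jaw":0}]'

```text
t: 20.68
eef_pos: [0.4994, 0.3067, 0.2099]
ee_rot: [[-0.968, -0.251, 0.0], [-0.251, 0.968, 0.0], [-0.0, 0.0, -1.0]]
force: [0.1, 1.3, -2.9]
opening: 0.127
gripper_force: 59.3
```

play_rows --plan '[{"dx":0.04,"dy":-0.16,"dz":0,"rx":0,"ry":0,"rz":0,"jaw":0},{"dx":0.08,"dy":-0.335,"dz":0,"rx":0,"ry":0,"rz":0,"jaw":0},{"dx":0.13,"dy":-0.525,"dz":0,"rx":0,"ry":0,"rz":0,"jaw":0},{"dx":0.18,"dy":-0.73,"dz":0,"rx":0,"ry":0,"rz":0,"jaw":0},{"dx":0.235,"dy":-0.95,"dz":0,"rx":0,"ry":0,"rz":0,"jaw":0}]'

```text
t: 21.1
eef_pos: [0.4994, 0.2968, 0.2099]
ee_rot: [[-0.968, -0.251, 0.0], [-0.251, 0.968, 0.0], [-0.0, 0.0, -1.0]]
force: [-0.7, -0.2, -3.4]
opening: 0.126
gripper_force: 59.3
```

play_rows --plan '[{"dx":0.06,"dy":-0.235,"dz":0,"rx":0,"ry":0,"rz":0,"jaw":0},{"dx":0.12,"dy":-0.485,"dz":0,"rx":0,"ry":0,"rz":0,"jaw":0},{"dx":0.185,"dy":-0.75,"dz":0,"rx":0,"ry":0,"rz":0,"jaw":0},{"dx":0.255,"dy":-1.03,"dz":0,"rx":0,"ry":0,"rz":0,"jaw":0},{"dx":0.325,"dy":-1.325,"dz":0,"rx":0,"ry":0,"rz":0,"jaw":0}]'

```text
t: 21.52
eef_pos: [0.4996, 0.2831, 0.2099]
ee_rot: [[-0.968, -0.251, -0.0], [-0.251, 0.968, 0.0], [-0.0, 0.0, -1.0]]
force: [-0.4, -0.2, -4.0]
opening: 0.128
gripper_force: 59.3
```

play_rows --plan '[{"dx":0.075,"dy":-0.31,"dz":0,"rx":0,"ry":0,"rz":0,"jaw":0},{"dx":0.155,"dy":-0.635,"dz":0,"rx":0,"ry":0,"rz":0,"jaw":0},{"dx":0.24,"dy":-0.975,"dz":0,"rx":0,"ry":0,"rz":0,"jaw":0},{"dx":0.325,"dy":-1.33,"dz":0,"rx":0,"ry":0,"rz":0,"jaw":0},{"dx":0.42,"dy":-1.7,"dz":0,"rx":0,"ry":0,"rz":0,"jaw":0}]'

```text
t: 21.93
eef_pos: [0.4998, 0.2655, 0.2099]
ee_rot: [[-0.968, -0.251, 0.0], [-0.251, 0.968, 0.0], [-0.0, 0.0, -1.0]]
force: [0.3, 0.4, -3.2]
opening: 0.132
gripper_force: 59.3
```

play_rows --plan '[{"dx":0.095,"dy":-0.38,"dz":0,"rx":0,"ry":0,"rz":0,"jaw":0},{"dx":0.19,"dy":-0.765,"dz":0,"rx":0,"ry":0,"rz":0,"jaw":0},{"dx":0.28,"dy":-1.145,"dz":0,"rx":0,"ry":0,"rz":0,"jaw":0},{"dx":0.375,"dy":-1.525,"dz":0,"rx":0,"ry":0,"rz":0,"jaw":0},{"dx":0.47,"dy":-1.91,"dz":0,"rx":0,"ry":0,"rz":0,"jaw":0}]'

```text
t: 22.35
eef_pos: [0.5001, 0.2458, 0.2099]
ee_rot: [[-0.968, -0.251, 0.0], [-0.251, 0.968, 0.0], [-0.0, 0.0, -1.0]]
force: [0.3, -0.4, -3.2]
opening: 0.127
gripper_force: 59.3
```

play_rows --plan '[{"dx":0.095,"dy":-0.38,"dz":0,"rx":0,"ry":0,"rz":0,"jaw":0},{"dx":0.19,"dy":-0.765,"dz":0,"rx":0,"ry":0,"rz":0,"jaw":0},{"dx":0.28,"dy":-1.145,"dz":0,"rx":0,"ry":0,"rz":0,"jaw":0},{"dx":0.375,"dy":-1.525,"dz":0,"rx":0,"ry":0,"rz":0,"jaw":0},{"dx":0.47,"dy":-1.91,"dz":0,"rx":0,"ry":0,"rz":0,"jaw":0}]'

```text
t: 22.77
eef_pos: [0.5003, 0.2262, 0.2099]
ee_rot: [[-0.968, -0.251, -0.0], [-0.251, 0.968, 0.0], [-0.0, 0.0, -1.0]]
force: [-0.2, -1.0, -3.3]
opening: 0.124
gripper_force: 59.3
```

```bash
python3 -c "
from h import *
s=read_state();print(s['t'],s['eef_pos'],s['qpos'].round(2),rows([.503,.0005,.2105]))"
```

```text
22.7667 [0.50028129 0.22618035 0.2098535 ] [ 0.3   0.44 -1.06  1.88  0.44  1.08  0.89] [  5.4  -21.92  -0.07]
```

play_rows --plan '[{"dx":0.095,"dy":-0.38,"dz":0,"rx":0,"ry":0,"rz":0,"jaw":0},{"dx":0.19,"dy":-0.765,"dz":0,"rx":0,"ry":0,"rz":0,"jaw":0},{"dx":0.28,"dy":-1.145,"dz":0,"rx":0,"ry":0,"rz":0,"jaw":0},{"dx":0.375,"dy":-1.525,"dz":0,"rx":0,"ry":0,"rz":0,"jaw":0},{"dx":0.47,"dy":-1.91,"dz":0,"rx":0,"ry":0,"rz":0,"jaw":0}]'

```text
t: 23.18
eef_pos: [0.5005, 0.2065, 0.2098]
ee_rot: [[-0.968, -0.251, -0.0], [-0.251, 0.968, 0.0], [0.0, 0.0, -1.0]]
force: [-0.2, -0.4, -4.1]
opening: 0.129
gripper_force: 59.3
```

play_rows --plan '[{"dx":0.095,"dy":-0.38,"dz":0,"rx":0,"ry":0,"rz":0,"jaw":0},{"dx":0.19,"dy":-0.765,"dz":0,"rx":0,"ry":0,"rz":0,"jaw":0},{"dx":0.28,"dy":-1.145,"dz":0,"rx":0,"ry":0,"rz":0,"jaw":0},{"dx":0.375,"dy":-1.525,"dz":0,"rx":0,"ry":0,"rz":0,"jaw":0},{"dx":0.47,"dy":-1.91,"dz":0,"rx":0,"ry":0,"rz":0,"jaw":0}]'

```text
t: 23.6
eef_pos: [0.5008, 0.1869, 0.2099]
ee_rot: [[-0.968, -0.251, 0.0], [-0.251, 0.968, 0.0], [-0.0, 0.0, -1.0]]
force: [0.8, 0.3, -3.8]
opening: 0.128
gripper_force: 59.3
```

play_rows --plan '[{"dx":0.095,"dy":-0.38,"dz":0,"rx":0,"ry":0,"rz":0,"jaw":0},{"dx":0.19,"dy":-0.765,"dz":0,"rx":0,"ry":0,"rz":0,"jaw":0},{"dx":0.28,"dy":-1.145,"dz":0,"rx":0,"ry":0,"rz":0,"jaw":0},{"dx":0.375,"dy":-1.525,"dz":0,"rx":0,"ry":0,"rz":0,"jaw":0},{"dx":0.47,"dy":-1.91,"dz":0,"rx":0,"ry":0,"rz":0,"jaw":0}]'

```text
t: 24.02
eef_pos: [0.501, 0.1672, 0.2099]
ee_rot: [[-0.968, -0.251, 0.0], [-0.251, 0.968, 0.0], [-0.0, 0.0, -1.0]]
force: [-0.3, 0.4, -3.1]
opening: 0.123
gripper_force: 59.3
```

play_rows --plan '[{"dx":0.095,"dy":-0.38,"dz":0,"rx":0,"ry":0,"rz":0,"jaw":0},{"dx":0.19,"dy":-0.765,"dz":0,"rx":0,"ry":0,"rz":0,"jaw":0},{"dx":0.28,"dy":-1.145,"dz":0,"rx":0,"ry":0,"rz":0,"jaw":0},{"dx":0.375,"dy":-1.525,"dz":0,"rx":0,"ry":0,"rz":0,"jaw":0},{"dx":0.47,"dy":-1.91,"dz":0,"rx":0,"ry":0,"rz":0,"jaw":0}]'

```text
t: 24.43
eef_pos: [0.5012, 0.1475, 0.2098]
ee_rot: [[-0.968, -0.251, -0.0], [-0.251, 0.968, 0.0], [0.0, 0.0, -1.0]]
force: [0.2, -0.2, -3.3]
opening: 0.124
gripper_force: 59.3
```

play_rows --plan '[{"dx":0.095,"dy":-0.38,"dz":0,"rx":0,"ry":0,"rz":0,"jaw":0},{"dx":0.19,"dy":-0.765,"dz":0,"rx":0,"ry":0,"rz":0,"jaw":0},{"dx":0.28,"dy":-1.145,"dz":0,"rx":0,"ry":0,"rz":0,"jaw":0},{"dx":0.375,"dy":-1.525,"dz":0,"rx":0,"ry":0,"rz":0,"jaw":0},{"dx":0.47,"dy":-1.91,"dz":0,"rx":0,"ry":0,"rz":0,"jaw":0}]'

```text
t: 24.85
eef_pos: [0.5015, 0.1279, 0.2099]
ee_rot: [[-0.968, -0.251, 0.0], [-0.251, 0.968, 0.0], [-0.0, 0.0, -1.0]]
force: [0.4, -0.3, -2.8]
opening: 0.133
gripper_force: 59.3
```

play_rows --plan '[{"dx":0.095,"dy":-0.38,"dz":0,"rx":0,"ry":0,"rz":0,"jaw":0},{"dx":0.19,"dy":-0.765,"dz":0,"rx":0,"ry":0,"rz":0,"jaw":0},{"dx":0.28,"dy":-1.145,"dz":0,"rx":0,"ry":0,"rz":0,"jaw":0},{"dx":0.375,"dy":-1.525,"dz":0,"rx":0,"ry":0,"rz":0,"jaw":0},{"dx":0.47,"dy":-1.91,"dz":0,"rx":0,"ry":0,"rz":0,"jaw":0}]'

```text
t: 25.27
eef_pos: [0.5017, 0.1082, 0.2098]
ee_rot: [[-0.968, -0.251, 0.0], [-0.251, 0.968, 0.0], [-0.0, 0.0, -1.0]]
force: [-0.3, -0.5, -3.4]
opening: 0.13
gripper_force: 59.3
```

play_rows --plan '[{"dx":0.095,"dy":-0.38,"dz":0,"rx":0,"ry":0,"rz":0,"jaw":0},{"dx":0.19,"dy":-0.765,"dz":0,"rx":0,"ry":0,"rz":0,"jaw":0},{"dx":0.28,"dy":-1.145,"dz":0,"rx":0,"ry":0,"rz":0,"jaw":0},{"dx":0.375,"dy":-1.525,"dz":0,"rx":0,"ry":0,"rz":0,"jaw":0},{"dx":0.47,"dy":-1.91,"dz":0,"rx":0,"ry":0,"rz":0,"jaw":0}]'

```text
t: 25.68
eef_pos: [0.502, 0.0885, 0.2099]
ee_rot: [[-0.968, -0.251, 0.0], [-0.251, 0.968, 0.0], [-0.0, 0.0, -1.0]]
force: [0.0, -0.5, -3.6]
opening: 0.127
gripper_force: 59.3
```

play_rows --plan '[{"dx":0.095,"dy":-0.38,"dz":0,"rx":0,"ry":0,"rz":0,"jaw":0},{"dx":0.19,"dy":-0.765,"dz":0,"rx":0,"ry":0,"rz":0,"jaw":0},{"dx":0.28,"dy":-1.145,"dz":0,"rx":0,"ry":0,"rz":0,"jaw":0},{"dx":0.375,"dy":-1.525,"dz":0,"rx":0,"ry":0,"rz":0,"jaw":0},{"dx":0.47,"dy":-1.91,"dz":0,"rx":0,"ry":0,"rz":0,"jaw":0}]'

```text
t: 26.1
eef_pos: [0.5022, 0.0688, 0.2099]
ee_rot: [[-0.968, -0.251, 0.0], [-0.251, 0.968, 0.0], [-0.0, 0.0, -1.0]]
force: [-0.3, 0.4, -3.2]
opening: 0.128
gripper_force: 59.3
```

```bash
python3 -c "
from h import *
s=read_state();print(s['t'],s['eef_pos'],s['qpos'].round(2),rows([.503,.0005,.2105]))"
```

```text
26.1 [0.50222047 0.06880824 0.20985601] [ 0.65  0.36 -1.09  1.96  0.38  1.03  1.22] [ 1.64 -6.63 -0.06]
```

play_rows --plan '[{"dx":0.095,"dy":-0.38,"dz":0,"rx":0,"ry":0,"rz":0,"jaw":0},{"dx":0.19,"dy":-0.765,"dz":0,"rx":0,"ry":0,"rz":0,"jaw":0},{"dx":0.28,"dy":-1.145,"dz":0,"rx":0,"ry":0,"rz":0,"jaw":0},{"dx":0.375,"dy":-1.525,"dz":0,"rx":0,"ry":0,"rz":0,"jaw":0},{"dx":0.47,"dy":-1.91,"dz":0,"rx":0,"ry":0,"rz":0,"jaw":0}]'

```text
t: 26.52
eef_pos: [0.5024, 0.0492, 0.2098]
ee_rot: [[-0.968, -0.251, 0.0], [-0.251, 0.968, 0.0], [-0.0, 0.0, -1.0]]
force: [0.1, -0.8, -3.3]
opening: 0.131
gripper_force: 59.3
```

play_rows --plan '[{"dx":0.09,"dy":-0.37,"dz":0,"rx":0,"ry":0,"rz":0,"jaw":0},{"dx":0.18,"dy":-0.725,"dz":0,"rx":0,"ry":0,"rz":0,"jaw":0},{"dx":0.265,"dy":-1.065,"dz":0,"rx":0,"ry":0,"rz":0,"jaw":0},{"dx":0.345,"dy":-1.39,"dz":0,"rx":0,"ry":0,"rz":0,"jaw":0},{"dx":0.42,"dy":-1.7,"dz":0,"rx":0,"ry":0,"rz":0,"jaw":0}]'

```text
t: 26.93
eef_pos: [0.5026, 0.0316, 0.2098]
ee_rot: [[-0.968, -0.251, -0.0], [-0.251, 0.968, 0.0], [0.0, 0.0, -1.0]]
force: [-0.7, 0.2, -3.1]
opening: 0.128
gripper_force: 59.3
```

play_rows --plan '[{"dx":0.07,"dy":-0.295,"dz":0,"rx":0,"ry":0,"rz":0,"jaw":0},{"dx":0.14,"dy":-0.575,"dz":0,"rx":0,"ry":0,"rz":0,"jaw":0},{"dx":0.205,"dy":-0.84,"dz":0,"rx":0,"ry":0,"rz":0,"jaw":0},{"dx":0.265,"dy":-1.09,"dz":0,"rx":0,"ry":0,"rz":0,"jaw":0},{"dx":0.325,"dy":-1.325,"dz":0,"rx":0,"ry":0,"rz":0,"jaw":0}]'

```text
t: 27.35
eef_pos: [0.5028, 0.0182, 0.2099]
ee_rot: [[-0.968, -0.251, 0.0], [-0.251, 0.968, 0.0], [-0.0, 0.0, -1.0]]
force: [0.3, 0.6, -4.5]
opening: 0.127
gripper_force: 59.3
```

play_rows --plan '[{"dx":0.055,"dy":-0.22,"dz":0,"rx":0,"ry":0,"rz":0,"jaw":0},{"dx":0.105,"dy":-0.425,"dz":0,"rx":0,"ry":0,"rz":0,"jaw":0},{"dx":0.15,"dy":-0.615,"dz":0,"rx":0,"ry":0,"rz":0,"jaw":0},{"dx":0.195,"dy":-0.79,"dz":0,"rx":0,"ry":0,"rz":0,"jaw":0},{"dx":0.235,"dy":-0.95,"dz":0,"rx":0,"ry":0,"rz":0,"jaw":0}]'

```text
t: 27.77
eef_pos: [0.5029, 0.0085, 0.2099]
ee_rot: [[-0.968, -0.251, 0.0], [-0.251, 0.968, 0.0], [-0.0, 0.0, -1.0]]
force: [-0.4, 0.4, -3.5]
opening: 0.124
gripper_force: 59.3
```

play_rows --plan '[{"dx":0.035,"dy":-0.145,"dz":0,"rx":0,"ry":0,"rz":0,"jaw":0},{"dx":0.065,"dy":-0.275,"dz":0,"rx":0,"ry":0,"rz":0,"jaw":0},{"dx":0.095,"dy":-0.39,"dz":0,"rx":0,"ry":0,"rz":0,"jaw":0},{"dx":0.12,"dy":-0.49,"dz":0,"rx":0,"ry":0,"rz":0,"jaw":0},{"dx":0.14,"dy":-0.575,"dz":0,"rx":0,"ry":0,"rz":0,"jaw":0}]'

```text
t: 28.18
eef_pos: [0.503, 0.0026, 0.2099]
ee_rot: [[-0.968, -0.251, 0.0], [-0.251, 0.968, 0.0], [-0.0, 0.0, -1.0]]
force: [-0.0, 0.5, -3.4]
opening: 0.128
gripper_force: 59.3
```

play_rows --plan '[{"dx":0.02,"dy":-0.07,"dz":0,"rx":0,"ry":0,"rz":0,"jaw":0},{"dx":0.03,"dy":-0.125,"dz":0,"rx":0,"ry":0,"rz":0,"jaw":0},{"dx":0.04,"dy":-0.165,"dz":0,"rx":0,"ry":0,"rz":0,"jaw":0},{"dx":0.045,"dy":-0.19,"dz":0,"rx":0,"ry":0,"rz":0,"jaw":0},{"dx":0.05,"dy":-0.2,"dz":0,"rx":0,"ry":0,"rz":0,"jaw":0}]'

```text
t: 28.6
eef_pos: [0.5031, 0.0006, 0.2099]
ee_rot: [[-0.968, -0.251, 0.0], [-0.251, 0.968, 0.0], [-0.0, 0.0, -1.0]]
force: [0.1, -0.1, -4.4]
opening: 0.128
gripper_force: 59.3
```

play_rows --plan '[{"dx":0,"dy":0,"dz":0,"rx":0,"ry":0,"rz":0,"jaw":0},{"dx":0,"dy":0,"dz":0,"rx":0,"ry":0,"rz":0,"jaw":0},{"dx":0,"dy":0,"dz":0,"rx":0,"ry":0,"rz":0,"jaw":0},{"dx":0,"dy":0,"dz":0,"rx":0,"ry":0,"rz":0,"jaw":0},{"dx":0,"dy":0,"dz":0,"rx":0,"ry":0,"rz":0,"jaw":0}]'

```text
t: 29.02
eef_pos: [0.503, 0.0007, 0.2099]
ee_rot: [[-0.968, -0.251, 0.0], [-0.251, 0.968, 0.0], [-0.0, 0.0, -1.0]]
force: [-0.1, -0.2, -3.3]
opening: 0.126
gripper_force: 59.3
```

```bash
python3 -c "
from h import *
look('pics/w11.png');im=cv2.imread('pics/w11.png');sc=get_image('scene')
cv2.imwrite('pics/fin.png',np.hstack([im[80:280,230:490],cv2.resize(sc[80:260,240:420],(200,200))]).repeat(1,0))
c=np.hstack([cv2.resize(im[80:380,190:490],(390,390)),cv2.resize(sc[100:270,240:410],(390,390),interpolation=cv2.INTER_CUBIC)]);cv2.imwrite('pics/fin.png',c)
print(read_state()['dq'].round(4))"
```

```text
29.0167 [0.503  0.0007 0.2099] [[-0.968, -0.2508, 0.0001], [-0.2508, 0.968, 0.0], [-0.0001, 0.0, -1.0]] 59.34306263923645 0.12602397549612 q [ 0.78  0.35 -1.08  1.97  0.36  1.03  1.36]
[([270, 120, 39, 20, 407], array([284.2, 125.7])), ([340, 120, 50, 27, 655], array([371.9, 127.8])), ([294, 201, 16, 40, 434], array([302.3, 221. ])), ([339, 202, 14, 37, 369], array([344.9, 221.4]))]
lip [(0.8, array([461., 225.]))]
[ 0.0011 -0.0002  0.0004  0.0011 -0.0012  0.0009  0.0008]
```

View pics/fin.png

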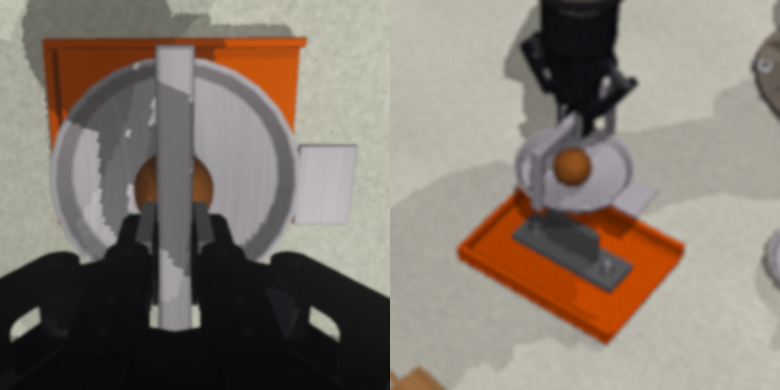

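The dish hangs level over the tray, its lip (right side of the left crop) pointing to the open side. The ball is still in the middle, at the same pixels as when it was lifted, and the partition is seated below. Handing in.

```bash
python3 -c "
from plant import bot
print(bot.sign_off())"
```

```text
the job is handed in; nothing more can be done
None
```

Job handed in at about 29 s (limit 61 s): the partition sits flush on both pins, released. The dish is held level and still over the tray's middle, underside about 11.9 cm above the counter, lip toward the open side and ball centred.

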